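Close the double-lidded key tin and lift off its outer lid alone

ROBOT

A 6-joint arm with a two-finger parallel gripper is mounted at the origin on the work surface. World frame = base frame: x ahead of the robot, y to its left, z up, the work surface at z = 0. Lengths are in mm, angles in rad, forces in N, time in s.
With the tool pointing down it reaches from about 325 to 775 mm from the base axis. Payload 5.5 kg.
Tool frame: the origin (TCP) lies midway between the tips of the shut fingers; the grasp point (between the pads) lies 19 mm behind it; z points along the fingers, x is the direction in which the jaws open and shut, and the axes are right-handed (so a half turn about z gives the same grasp; the last joint's range is limited). The gripper opens to 88 mm and grips with 3 to 60 N. Pads are 20 mm wide; open, the fingers measure 115 mm over their backs; the gripper's body (75 mm by 178 mm) begins 61 mm behind the grasp point.
Start: joints at [-1.393, 0.091, 1.231, -0, 1.82, -0.057], TCP at [139.588, -583.551, 222.631] pointing down, gripper open.
Joint ranges: [-2.87, 2.87], [-0.86, 2.18], [0.17, 2.46], [-1.51, 4.65], [0.06, 2.69], [-2.65, 2.65]. Speed limits (rad/s): [2.57, 2.57, 3.01, 3.14, 3.14, 3.14].

INTERFACE

Orientations are given as a unit quaternion [x, y, z, w].
In Python, from bench import env gives the robot as it stands.
- The arm moves only by the tool apply_moves, never from a script. Its argument "plan" is a list of rows, each an object with "linear": the shift along the tool's x, y, z in cm, a list of three; "yaw": the turn about the tool's z in rad; "claw": the finger opening in cm, from 0 to 8.78. In form: [{"linear": [tx, ty, tz], "yaw": yaw, "claw": claw}, ...]. A call has exactly 8 rows; each row shifts and turns the pose as measured when the row begins, along the tool's axes as they then stand; what a row does not reach is not made up. A row lasts 1/12 s, in which the tool goes at most 41.7 mm and 7.16 degrees, less where a joint would pass 70% of its speed; a pose out of reach is approached as far as the arm can. A call is refused whole if a number of a shift passes 4.17 or a number of a turn 0.125, either way. A call with a gripper value outside its range is refused whole. The fingers move at their own pace and stop on an object; "force" is the grip in N (left out, the last holds). Time passes only in rows, so rows that do not move let the fingers close, or fill a call up. It gives the time, the measured TCP pose, the force and the opening at its end, in the units of the state.
- env.get_state(): the state, without advancing time (a new reading comes with each control period).
- env.grab_frame(name): name is "side" or "top" or "wrist"; returns a dict with "pixels" (384x512x3 uint8, red, green, blue), "vfov" (degrees; the focal length in pixels is half the picture's height over the tangent of half this angle, whatever the lens; pixels are square), "cx", "cy" (the principal point, pixels), "position" and "attitude" of the camera in the world. Camera axes: x right, y up, looking along -z (the intrinsics and any distortion apply to the point x, -y, -z); pixel columns grow to the right and rows downward; lengths in mm; the calibration is good to about 2 mm. A picture is of the moment at which its call begins. There is no depth.
- env.hand_in(): hands the job in, once; it reports no verdict.
Trained networks look in a picture, given as the dict that the camera call returned (one of the last four; its "shot" number tells which), for a name from the list of things; names that differ only in an ending like _2 or _b are one class to them, and where a whole thing is asked for, a point or a joint stands for the part that bears it (a point fixed in the world has none). Each returns a list of dicts, best first, with "confidence" (0 to 1); they miss things now and then, are a little off and sometimes report something else, mostly with a low value. They report only what shows in the picture. A call takes as long as a camera call. They do not tell look-alikes from the thing itself.
- env.look_for(query, picture): "at" ([x, y, z] in mm, in world coordinates, good to about 4 mm: the middle of the surface that is visible of it).
- env.tip_of(query, picture): "at" ([x, y, z] in mm, in world coordinates, good to about 4 mm: a listed point, or the origin of a listed thing).
The state is a dict: "clock": time; "joint_pos": joint angles; "joint_velocities": joint speeds; "joint_efforts": joint torques, N m; "ee_pos": TCP position; "tcp_rot": TCP orientation; "contact_force": force on the tool from outside, world axes, zero at the start; "wrist_torque": the same for the moment, N m; "gripper_width": finger opening in mm.
Only numpy, scipy, OpenCV 4.12 (cv2) and the standard library are available. Lean on these libraries where they do the work, as an engineer would, in place of code of your own. Each camera call takes 0.05 s, during which the arm holds its last target.

TASK

Set the copper cup of spare keys into the open blue tin so that it hangs by its rim, let go, then close it with the pair of lids: carry both together, held by the inner lid's projecting brass rim with the blue outer lid riding nested on top, lower them until the inner lid sits fully home on the cup, and let go. Then take the outer lid by its wooden knob and lift it straight up, alone, leaving the inner lid seated, and finish still holding it level above the tin, some 8 cm up, so that I can see the inner lid sits flush. Do not drop the cup or the lids into place, leave the tin standing where it is, and leave the other things on the counter alone.

Things in the scene. Friction and masses are not known exactly. Their poses are not given: they have to be found in the camera images.
- tin: Loose blue round steel tin, standing upright, open at the top, 0.4 kg: outer diameter 58, inner diameter 52, height 70 mm, floor 6 mm thick. Origin: centre of the underside; z up along its axis.
- tin_rim (a point): Centre of the tin's mouth, 70 mm above its underside.
- key_cup: Loose copper cup of spare keys, upright, 58 mm high, 0.13 kg: body diameter 48 under the rim to 40 at the foot, mouth 44 inside; flat projecting rim at the top, diameter 64, 54 to 58 mm up, gripped from above across its diameter. It hangs by this rim on the tin's (2 mm radial play); fully home its origin is 16 mm above the tin's. Origin: centre of the underside; z up.
- key_cup_rim (a point): Centre of the cup's projecting rim, 56 mm above its underside.
- inner_lid: Loose inner lid, plug down on the counter, outer lid nested on it, 0.11 kg: white plug, diameter 39, 18 mm deep (1.5 mm radial play in the cup); brass rim, diameter 68, 18 to 23 mm up, stands out 6 mm all round below the outer lid, to grip the pair by from above; crown, diameter 45, 6 mm high. Home, its origin is 40 mm above the cup's, 56 above the tin's. Origin: centre of underside; z up.
- inner_lid_rim (a point): Centre of the inner lid's brass rim, 20.5 mm above its underside.
- outer_lid: Loose blue outer lid, a cap lying over the inner lid's crown, held only by its weight, 0.05 kg: outer diameter 56, inner 50, cap 16 mm high; wooden knob on top: neck 12 mm across, grip 18 mm across, 22 to 37 mm above the cap's lower edge. Nested, its origin is 23 mm above the inner lid's. Origin: centre of the cap's lower edge; z up.
- outer_lid_knob (a point): Middle of the wooden knob's grip, on the lid's axis, 29.5 mm above the cap's lower edge.
- flashlight: Bystander: aluminium flashlight lying down, 125 x 32 x 32 mm. Origin: underside below its middle; x along it.
- key_cover: Bystander: black hard silicone car-key cover lying flat, 72 x 36 x 15 mm. Origin: underside, near the middle; x along it.
- chopstick_rest: Bystander: small white and blue ceramic chopstick rest, 71 x 18 x 15 mm. Origin: centre of the underside; x along it.
- bell_receiver: Bystander: grey plastic doorbell receiver lying flat with a round white press button, 95 x 75 x 32 mm. Origin: centre of the underside; x along it.
- padlock: Bystander: brass padlock lying flat, 61 x 42 x 20 mm. Origin: underside, near the middle; x towards the shackle.
- tagged_key: Bystander: steel key with a red plastic tag, lying flat, 115 x 26 x 6 mm. Origin: underside, between the tag and the key; x towards the tag.
Things that resemble listed ones, but are neither listed nor needed, are in the scene too. Leave any green or red look-alike of the inner_lid alone.

How it is judged:
By the outcome, as a careful person would: the job done as asked, in the order asked, and still so for the second after the job is handed in, while the arm keeps its last pose, push and grip.
It also fails if it takes over 69 s, if anything falls off the work surface, if the arm or the gripper's body presses on something with over 40 N, if the wrist force passes 120 N, or if a joint passes its speed limit or range.

## Working session

There is one attempt and no reset: what is moved stays moved. The work goes in short steps, Python scripts to look and compute and a tool call to move; the robot and the scene stay as the last step left them, time stands still between calls to the robot, and variables do not carry over. Pictures are saved under pics/ and viewed, and the job is handed in when it is done.

Besides the shell and the picture viewer there is one more tool, called as name(argument=value, ...), one argument or row to a line, values as JSON. apply_moves: Moves the arm, as the interface text tells. Its arguments: {"type":"object","properties":{"plan":{"type":"array","items":{"type":"object","properties":{"linear":{"type":"array","items":{"type":"number"}},"yaw":{"type":"number"},"claw":{"type":"number"}}}},"force":{"type":"number"}},"required":["plan"]}

```bash
mkdir -p pics; ls
cat > h.py <<'E'
import numpy as np, cv2
from bench import env
from scipy.spatial.transform import Rotation as R
def snap(n,f):
    p=env.grab_frame(n); cv2.imwrite('pics/'+f,cv2.cvtColor(p['pixels'],cv2.COLOR_RGB2BGR)); return p
def foc(p): return p['pixels'].shape[0]/2/np.tan(np.radians(p['vfov'])/2)
def proj(p,w):
    c=R.from_quat(p['attitude']).inv().apply(np.atleast_2d(w)-np.array(p['position']))
    f=foc(p); return np.c_[p['cx']+f*c[:,0]/-c[:,2], p['cy']+f*-c[:,1]/-c[:,2]]
def ray(p,u,v,z):
    f=foc(p); d=R.from_quat(p['attitude']).apply([(u-p['cx'])/f,-(v-p['cy'])/f,-1]); o=np.array(p['position'])
    return o+d*(z-o[2])/d[2]
E
python3 - <<'E'
from h import *
for n in ['side','top','wrist']:
    p=snap(n,n+'0.png'); print(n,{k:v for k,v in p.items() if k!='pixels'})
    for q in ['tin','key_cup','inner_lid','outer_lid']:
        for d in env.tip_of(q,p)[:3]: print(q,d['confidence'],np.round(d['at']),proj(p,d['at']).round())
print(env.get_state())
E
```

```text
pics
side {'vfov': 57.92050485214163, 'cx': 260.04308426903594, 'cy': 192.9984795399526, 'position': array([-20.03491105, 531.77145514, 721.31834029]), 'attitude': array([-0.15097009,  0.37788726,  0.8398443 , -0.35926425]), 'shot': 1}
tin 0.55 [488. 195.  -5.] [[213. 244.]]
tin 0.23 [696. 236.  -2.] [[158. 211.]]
key_cup 0.85 [ 449. -161.   -1.] [[310. 190.]]
key_cup 0.74 [582.  -2.  22.] [[244. 187.]]
inner_lid 0.74 [707.  56.   1.] [[205. 181.]]
inner_lid 0.68 [ 582. -130.   -3.] [[273. 175.]]
inner_lid 0.49 [694. -51.   1.] [[233. 169.]]
top {'vfov': 53.929414359642124, 'cx': 251.33268500100098, 'cy': 195.98607120632633, 'position': array([374.77881708,  24.74730859, 992.96579178]), 'attitude': array([ 0.03793926, -0.05376777, -0.69808328,  0.71298624]), 'shot': 2}
tin 0.96 [484. 194.   0.] [[179. 202.]]
key_cup 0.74 [ 445. -165.    0.] [[315. 220.]]
key_cup 0.42 [582.  -1.   5.] [[254. 167.]]
inner_lid 0.89 [ 580. -126.    0.] [[300. 169.]]
inner_lid 0.89 [706.  50.  -1.] [[236. 122.]]
inner_lid 0.79 [623. 137.  -2.] [[203. 151.]]
outer_lid 0.74 [583.   1.  25.] [[253. 165.]]
wr
[... 268 characters left out ...]
[-1.39267567e+00,  9.10864416e-02,  1.23064938e+00,  4.06241379e-06,
        1.81980282e+00, -5.67288626e-02]), 'joint_velocities': array([ 9.89885092e-04,  8.58099589e-04, -2.45466776e-03, -4.70987621e-04,
        3.90624832e-06, -7.21606874e-04]), 'joint_efforts': array([-7.47893100e-04, -4.46097958e+01, -4.06449544e+01,  7.00208265e-02,
        1.93726004e-02, -2.38916897e-05]), 'ee_pos': array([ 139.60559852, -583.56065315,  222.6679456 ]), 'tcp_rot': array([ 7.85078854e-01, -6.19395828e-01,  2.15251180e-05,  1.64295135e-05]), 'contact_force': array([-0.36597837,  0.24355618,  0.26971031]), 'wrist_torque': array([ 0.01149015,  0.00198597, -0.03475302]), 'gripper_width': 88.2046558629702}
```

Run:
```python
import cv2
a=cv2.imread('pics/top0.png');cv2.imwrite('pics/top0c.png',cv2.resize(a[90:260,130:350],None,fx=3.5,fy=3.5,interpolation=2))
a=cv2.imread('pics/side0.png');cv2.imwrite('pics/side0c.png',cv2.resize(a[120:290,130:350],None,fx=3.5,fy=3.5,interpolation=2))
```

```text
(no output)
```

View pics/top0.png

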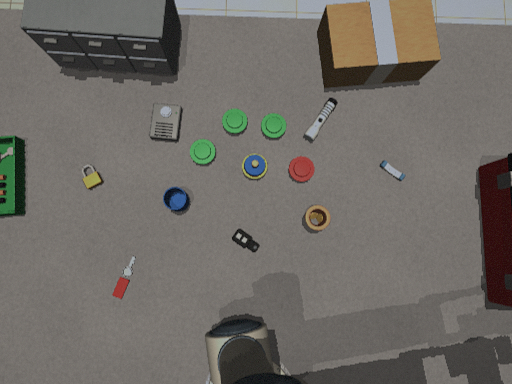

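View pics/side0.png

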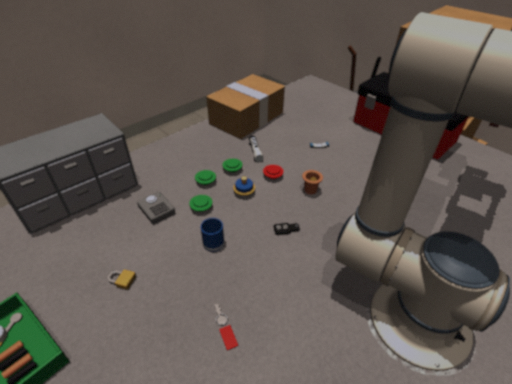

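```bash
sleep 0
```

```text
(no output)
```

View pics/top0c.png

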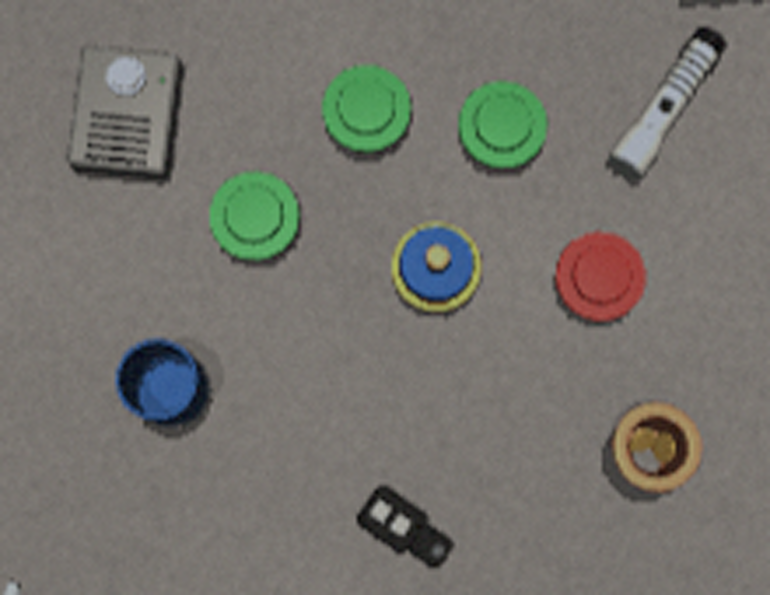

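View pics/side0c.png

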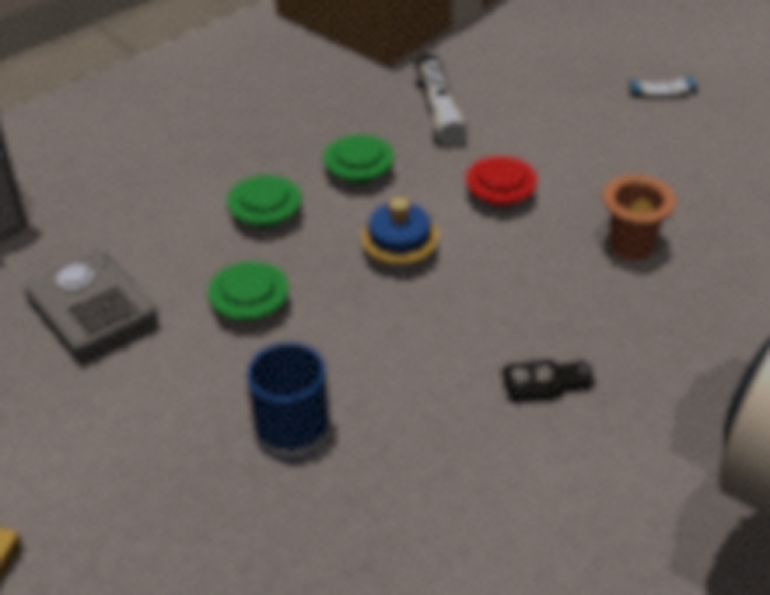

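```bash
cat >> h.py <<'E'
from scipy.optimize import least_squares
def edge_pts(mask):
    c,_=cv2.findContours(mask.astype(np.uint8),cv2.RETR_EXTERNAL,cv2.CHAIN_APPROX_NONE)
    c=max(c,key=cv2.contourArea); return c[:,0,:].astype(float)
def fit(p,pts,z,r=None):
    """world circle of mask outline points at height z; robust, returns x,y,r"""
    w=np.array([ray(p,u,v,z)[:2] for u,v in pts])
    x0=np.r_[np.median(w,0),r or 32]
    fn=(lambda x:np.hypot(*(w-x[:2]).T)-(r if r else x[2]))
    s=least_squares(fn,x0,loss='soft_l1',f_scale=.7)
    return s.x[:3] if not r else np.r_[s.x[:2],np.std(fn(s.x))]
E
python3 - <<'E'
from h import *
p=env.grab_frame('top'); hsv=cv2.cvtColor(p['pixels'],cv2.COLOR_RGB2HSV); H,S,V=cv2.split(hsv)
def roi(u,v,n=24):
    m=np.zeros(H.shape,bool); m[v-n:v+n,u-n:u+n]=1; return m
m=roi(254,166)&(S>110); print('lid',fit(p,edge_pts(m),23),fit(p,edge_pts(m),23,34))
m=roi(317,218)&(S>70)&(V>90); print('cup',fit(p,edge_pts(m),58),fit(p,edge_pts(m),58,32))
m=roi(177,200)&(S>110); print('tin',fit(p,edge_pts(m),70),fit(p,edge_pts(m),70,29))
m=roi(177,200)&(S>110)
print(foc(p))
E
```

```text
lid [580.26905218  -1.45228633  30.71223919] [581.9243074   -2.36990441   2.01929941]
cup [ 447.35232986 -160.53676227   30.78612845] [ 447.26174841 -160.75740643    0.70866185]
tin [484.30712581 191.54395601  28.78151965] [484.26455103 191.53544787   1.85302807]
377.3957260485796
```

apply_moves(
  plan=[
    {"linear": [0,-3.5,0],"yaw": 0.1,"claw": 8.78},
    {"linear": [0,-4,0],"yaw": 0.1,"claw": 8.78},
    {"linear": [-4,0,0],"yaw": 0.035,"claw": 8.78},
    {"linear": [-4,-1,0],"yaw": 0,"claw": 8.78},
    {"linear": [-4,-1,0],"yaw": 0,"claw": 8.78},
    {"linear": [-4,-1,0],"yaw": 0,"claw": 8.78},
    {"linear": [-4,-1,0],"yaw": 0,"claw": 8.78},
    {"linear": [-4,-1,0],"yaw": 0,"claw": 8.78},
  ],
)

```text
clock: 1.47
ee_pos: [265.6, -331.9, 209.7]
tcp_rot: [-0.699, 0.715, 0.011, 0.004]
contact_force: [-0.5, 0.7, 0.9]
gripper_width: 88.1
```

apply_moves(
  plan=[
    {"linear": [-3,-2.5,0],"yaw": 0.01,"claw": 8.78},
    {"linear": [-3,-2.5,0],"yaw": 0.0,"claw": 8.78},
    {"linear": [-3,-2.5,0],"yaw": 0.0,"claw": 8.78},
    {"linear": [-3,-2.5,0],"yaw": 0,"claw": 8.78},
    {"linear": [-2,-2,0],"yaw": 0,"claw": 8.78},
    {"linear": [-1,-1,0],"yaw": 0,"claw": 8.78},
    {"linear": [0,0,0],"yaw": 0,"claw": 8.78},
    {"linear": [0,0,0],"yaw": 0,"claw": 8.78},
  ],
)

```text
clock: 2.13
ee_pos: [405.5, -170.8, 214.6]
tcp_rot: [-0.698, 0.716, 0.007, 0.005]
contact_force: [-0.5, -0.1, -0.2]
gripper_width: 87.4
```

```bash
cat >> h.py <<'E'
def st():
    s=env.get_state(); Rm=R.from_quat(s['tcp_rot']).as_matrix()
    print('t',round(s['clock'],2),'p',s['ee_pos'].round(1),'toolx ang',np.degrees(np.arctan2(Rm[1,0],Rm[0,0])).round(2),'tilt',np.round(Rm[:,2],4),'F',s['contact_force'].round(1),'w',round(s['gripper_width'],1)); return s,Rm
def go(t):
    s,Rm=st(); d=np.array(t)-s['ee_pos']; print('tool shift cm',(Rm.T@d/10).round(2))
E
python3 - <<'E'
from h import *
p=snap('wrist','w1.png'); st(); print(p['position'],R.from_quat(p['attitude']).as_matrix().round(3))
print(proj(p,[[447,-161,58],[447+32,-161,58]]))
E
```

```text
t 2.18 p [ 405.3 -171.1  214.6] toolx ang -91.52 tilt [-0.0021  0.018  -0.9998] F [-0.5  0.3  0.1] w 87.8
[ 474.16050459 -175.01296354  375.99927218] [[-0.025  0.967  0.255]
 [-1.    -0.019 -0.024]
 [-0.018 -0.255  0.967]]
[[248.35043713 137.19168973]
 [247.35004308 104.64152355]]
```

View pics/w1.png

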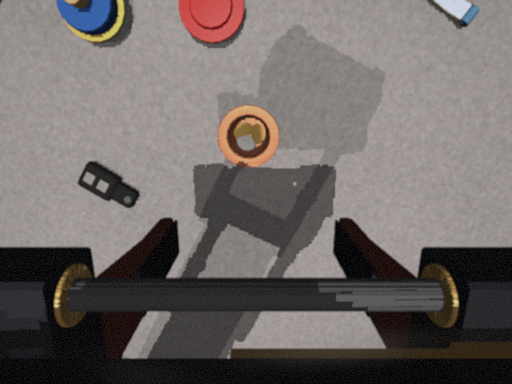

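```bash
cat >> h.py <<'E'
def roi(p,w,n):
    u,v=proj(p,w)[0].round().astype(int); m=np.zeros(p['pixels'].shape[:2],bool); m[max(v-n,0):v+n,max(u-n,0):u+n]=1; return m
def hsv(p): return cv2.split(cv2.cvtColor(p['pixels'],cv2.COLOR_RGB2HSV))
E
python3 - <<'E'
from h import *
p=env.grab_frame('wrist'); H,S,V=hsv(p)
m=roi(p,[447,-161,58],42)&(S>80)&(V>60); e=edge_pts(m); print('cup',fit(p,e,58),fit(p,e,58,32), e.min(0),e.max(0))
for d in env.tip_of('key_cup_rim',p)[:2]: print(d)
go([447,-161,150])
E
```

```text
cup [ 447.78214415 -160.64745966   31.0942947 ] [ 4.47691310e+02 -1.60624622e+02  3.18038858e-01] [217. 105.] [278. 167.]
{'at': [445.2, -158.9, 55.0], 'confidence': 0.75}
t 2.28 p [ 404.8 -172.1  214.5] toolx ang -91.65 tilt [-0.0023  0.0177 -0.9998] F [0.7 0.3 0.7] w 87.9
tool shift cm [-1.11 -4.21  6.46]
```

apply_moves(
  plan=[
    {"linear": [-0.3,-1,0.5],"yaw": -0.02,"claw": 8.78},
    {"linear": [-0.3,-1,1],"yaw": 0.0,"claw": 8.78},
    {"linear": [-0.3,-1,1],"yaw": 0.0,"claw": 8.78},
    {"linear": [-0.2,-0.8,1],"yaw": 0,"claw": 8.78},
    {"linear": [0,-0.4,1],"yaw": 0,"claw": 8.78},
    {"linear": [0,0,1],"yaw": 0,"claw": 8.78},
    {"linear": [0,0,0.5],"yaw": 0,"claw": 8.78},
    {"linear": [0,0,0],"yaw": 0,"claw": 8.78},
  ],
)

```text
clock: 2.95
ee_pos: [449.0, -162.6, 145.4]
tcp_rot: [-0.702, 0.712, 0.009, 0.004]
contact_force: [0.4, -0.4, 0.0]
gripper_width: 87.5
```

Run:
```python
from h import *
go([447.5,-160.7,40])
```

```text
t 2.95 p [ 449.  -162.6  145.4] toolx ang -90.78 tilt [-0.0063  0.0186 -0.9998] F [ 0.4 -0.4  0. ] w 87.5
tool shift cm [1.000e-02 8.000e-02 1.054e+01]
```

apply_moves(
  plan=[
    {"linear": [0,0.1,1.5],"yaw": 0,"claw": 8.78},
    {"linear": [0,0,2],"yaw": 0.0,"claw": 8.78},
    {"linear": [0,0,2],"yaw": 0.0,"claw": 8.78},
    {"linear": [0,0,2],"yaw": 0,"claw": 8.78},
    {"linear": [0,0,1.5],"yaw": 0,"claw": 8.78},
    {"linear": [0,0,1],"yaw": 0,"claw": 8.78},
    {"linear": [0,0,0.4],"yaw": 0,"claw": 8.78},
    {"linear": [0,0,0],"yaw": 0,"claw": 8.78},
  ],
)

```text
clock: 3.62
ee_pos: [447.0, -161.6, 39.0]
tcp_rot: [-0.702, 0.712, 0.007, 0.005]
contact_force: [-0.6, -0.0, 0.6]
gripper_width: 88.0
```

Run:
```python
from h import *
go([447.5,-160.7,40])
```

```text
t 3.62 p [ 447.  -161.6   39. ] toolx ang -90.84 tilt [-0.0026  0.0162 -0.9999] F [-0.6 -0.   0.6] w 88.0
tool shift cm [-0.09 -0.05 -0.1 ]
```

apply_moves(
  force=20,
  plan=[
    {"linear": [-0.08,0,0],"yaw": 0,"claw": 5.5},
    {"linear": [0,0,0],"yaw": 0.0,"claw": 5.5},
    {"linear": [0,0,0],"yaw": 0.0,"claw": 5.5},
    {"linear": [0,0,0],"yaw": 0,"claw": 5.5},
    {"linear": [0,0,0],"yaw": 0,"claw": 5.5},
    {"linear": [0,0,0],"yaw": 0,"claw": 5.5},
    {"linear": [0,0,0],"yaw": 0,"claw": 5.5},
    {"linear": [0,0,0],"yaw": 0,"claw": 5.5},
  ],
)

```text
clock: 4.28
ee_pos: [449.3, -161.8, 43.8]
tcp_rot: [-0.702, 0.712, 0.003, 0.006]
contact_force: [-0.4, 0.7, -0.9]
gripper_width: 61.7
```

apply_moves(
  plan=[
    {"linear": [0,0,-0.3],"yaw": 0,"claw": 5.5},
    {"linear": [0,0,-0.6],"yaw": 0.0,"claw": 5.5},
    {"linear": [0,0,-1.2],"yaw": 0.0,"claw": 5.5},
    {"linear": [0,0,-2],"yaw": 0,"claw": 5.5},
    {"linear": [0,0,-2],"yaw": 0,"claw": 5.5},
    {"linear": [0,0,-2],"yaw": 0,"claw": 5.5},
    {"linear": [0,0,-2],"yaw": 0,"claw": 5.5},
    {"linear": [0,0,-1],"yaw": 0,"claw": 5.5},
  ],
)

```text
clock: 4.95
ee_pos: [446.9, -162.6, 160.9]
tcp_rot: [-0.702, 0.712, 0.006, 0.005]
contact_force: [0.4, -1.4, -0.8]
gripper_width: 62.0
```

Run:
```python
from h import *
go([484.3,191.5,150])
p=snap('wrist','w2.png')
```

```text
t 4.95 p [ 446.9 -162.6  160.9] toolx ang -90.84 tilt [-0.0017  0.0156 -0.9999] F [ 0.4 -1.4 -0.8] w 62.0
tool shift cm [-35.44  -3.23   1.64]
```

View pics/w2.png

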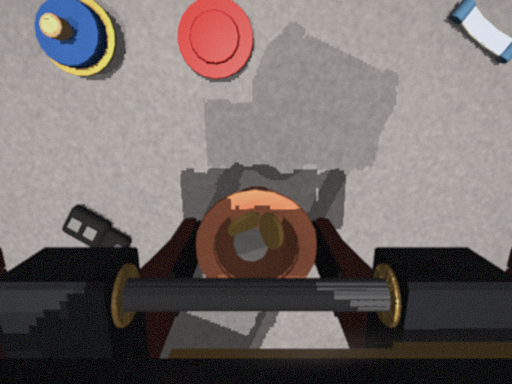

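Run:
```python
from h import *
for i in range(4):
    p=env.grab_frame('wrist'); s,Rm=st(); print(np.round(p['position'],1), s['joint_pos'].round(4))
```

```text
t 5.05 p [ 447.3 -162.7  160.4] toolx ang -90.84 tilt [-4.000e-04  1.510e-02 -9.999e-01] F [-1.  -0.2 -1.8] w 62.0
[ 515.7 -165.8  324.3] [-0.4304 -0.244   1.659   0.0137  1.7333  1.1572]
t 5.1 p [ 446.6 -162.4  158.2] toolx ang -90.84 tilt [-0.0034  0.0163 -0.9999] F [-0.1  0.5 -1.8] w 61.8
[ 515.7 -165.7  322. ] [-0.4304 -0.2429  1.662   0.0136  1.7324  1.1572]
t 5.15 p [ 446.  -162.2  156.6] toolx ang -90.84 tilt [-0.0058  0.0174 -0.9998] F [-1.   0.  -2.1] w 62.2
[ 515.5 -165.6  319.6] [-0.4303 -0.2421  1.6641  0.0136  1.7321  1.1572]
t 5.2 p [ 445.6 -162.   155.7] toolx ang -90.85 tilt [-0.0073  0.0181 -0.9998] F [-0.7 -0.7 -1.6] w 62.1
[ 515.2 -165.5  317.8] [-0.4304 -0.2416  1.6653  0.0136  1.7321  1.1573]
```

apply_moves(
  plan=[
    {"linear": [-1,0,0],"yaw": 0,"claw": 5.5},
    {"linear": [-2,0,0],"yaw": 0.0,"claw": 5.5},
    {"linear": [-3,0,0],"yaw": 0.0,"claw": 5.5},
    {"linear": [-3,0,0],"yaw": 0,"claw": 5.5},
    {"linear": [-3,0,0],"yaw": 0,"claw": 5.5},
    {"linear": [-3,0,0],"yaw": 0,"claw": 5.5},
    {"linear": [-3,0,0],"yaw": 0,"claw": 5.5},
    {"linear": [-3,0,0],"yaw": 0,"claw": 5.5},
  ],
)

```text
clock: 5.87
ee_pos: [442.7, 56.3, 146.5]
tcp_rot: [-0.698, 0.716, 0.018, -0.002]
contact_force: [-0.5, -0.3, -0.7]
gripper_width: 62.1
```

Run:
```python
from h import *
go([425,191.5,155])
```

```text
t 5.87 p [442.7  56.3 146.5] toolx ang -91.5 tilt [-0.0288  0.0226 -0.9993] F [-0.5 -0.3 -0.7] w 62.1
tool shift cm [-13.48   2.13  -0.49]
```

apply_moves(
  plan=[
    {"linear": [-2.5,0,-0.2],"yaw": 0,"claw": 5.5},
    {"linear": [-2.5,0,-0.2],"yaw": -0.01,"claw": 5.5},
    {"linear": [-2.5,0,-0.2],"yaw": -0.01,"claw": 5.5},
    {"linear": [-2,0,-0.2],"yaw": 0,"claw": 5.5},
    {"linear": [-1.5,0,-0.2],"yaw": 0,"claw": 5.5},
    {"linear": [-1,0,-0.1],"yaw": 0,"claw": 5.5},
    {"linear": [-0.4,0,0],"yaw": 0,"claw": 5.5},
    {"linear": [0,0,0],"yaw": 0,"claw": 5.5},
  ],
)

```text
clock: 6.53
ee_pos: [434.8, 195.4, 148.9]
tcp_rot: [0.709, -0.705, -0.025, 0.01]
contact_force: [-0.3, -0.2, -0.3]
gripper_width: 61.9
```

Run:
```python
from h import *
go([425,191.5,155])
p=snap('wrist','w3.png')
for i in range(3): p=env.grab_frame('wrist');st()
print(proj(p,[484.3,191.5,70]))
```

```text
t 6.53 p [434.8 195.4 148.9] toolx ang -89.72 tilt [-0.0496  0.021  -0.9986] F [-0.3 -0.2 -0.3] w 61.9
tool shift cm [ 0.38  1.01 -0.57]
t 6.63 p [435.1 194.4 149.1] toolx ang -89.79 tilt [-0.0493  0.0207 -0.9986] F [ 0.2  0.1 -0.6] w 62.2
t 6.68 p [435.4 194.1 149.4] toolx ang -89.83 tilt [-0.0486  0.0209 -0.9986] F [ 1.3  0.2 -1.2] w 62.3
t 6.73 p [435.5 193.9 149.6] toolx ang -89.86 tilt [-0.0481  0.021  -0.9986] F [-0.2  0.5 -1.5] w 62.2
[[262.19612618 131.43571972]]
```

View pics/w3.png

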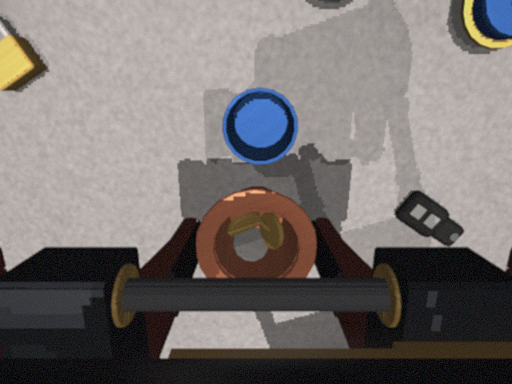

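apply_moves(
  plan=[
    {"linear": [0,0,0],"yaw": 0,"claw": 5.5},
    {"linear": [0,0,0],"yaw": 0,"claw": 5.5},
    {"linear": [0,0,0],"yaw": 0,"claw": 5.5},
    {"linear": [0,0,0],"yaw": 0,"claw": 5.5},
    {"linear": [0,0,0],"yaw": 0,"claw": 5.5},
    {"linear": [0,0,0],"yaw": 0,"claw": 5.5},
    {"linear": [0,0,0],"yaw": 0,"claw": 5.5},
    {"linear": [0,0,0],"yaw": 0,"claw": 5.5},
  ],
)

```text
clock: 7.4
ee_pos: [436.5, 190.9, 150.2]
tcp_rot: [-0.706, 0.708, 0.024, -0.009]
contact_force: [0.0, 0.4, -1.4]
gripper_width: 62.0
```

Run:
```python
from h import *
st()
for i in range(3): p=env.grab_frame('wrist');s,_=st()
print(s['joint_pos'].round(4))
```

```text
t 7.4 p [436.5 190.9 150.2] toolx ang -90.17 tilt [-0.0466  0.0211 -0.9987] F [ 0.   0.4 -1.4] w 62.0
t 7.45 p [436.5 190.9 150.2] toolx ang -90.17 tilt [-0.0466  0.0211 -0.9987] F [-0.   0.4 -1.7] w 62.2
t 7.5 p [436.5 191.  150.2] toolx ang -90.17 tilt [-0.0466  0.0212 -0.9987] F [-0.4 -1.1 -1.5] w 61.9
t 7.55 p [436.5 191.  150.2] toolx ang -90.16 tilt [-0.0467  0.021  -0.9987] F [-1.5  0.2 -1.1] w 62.2
[ 0.3156 -0.2137  1.652   0.035   1.7411  1.8941]
```

apply_moves(
  plan=[
    {"linear": [0,0,-0.5],"yaw": 0,"claw": 5.5},
    {"linear": [0,0,-0.5],"yaw": 0,"claw": 5.5},
    {"linear": [0,0,-0.5],"yaw": 0,"claw": 5.5},
    {"linear": [0,0,-0.5],"yaw": 0,"claw": 5.5},
    {"linear": [0,0,-0.5],"yaw": 0,"claw": 5.5},
    {"linear": [0,0,-0.5],"yaw": 0,"claw": 5.5},
    {"linear": [0,0,-0.5],"yaw": 0,"claw": 5.5},
    {"linear": [0,0,-0.5],"yaw": 0,"claw": 5.5},
  ],
)

```text
clock: 8.22
ee_pos: [438.3, 190.2, 194.1]
tcp_rot: [-0.706, 0.708, 0.024, -0.009]
contact_force: [1.0, -0.7, -0.3]
gripper_width: 61.9
```

Run:
```python
from h import *
st()
for i in range(4): p=env.grab_frame('wrist');s,_=st()
print(s['joint_pos'].round(4))
```

```text
t 8.22 p [438.3 190.2 194.1] toolx ang -90.14 tilt [-0.0468  0.021  -0.9987] F [ 1.  -0.7 -0.3] w 61.9
t 8.27 p [438.8 190.3 195.4] toolx ang -90.14 tilt [-0.0449  0.0216 -0.9988] F [-0.9  0.4 -0.3] w 62.5
t 8.32 p [438.8 190.3 194.8] toolx ang -90.14 tilt [-0.0451  0.0216 -0.9988] F [-0.2 -0.1 -1.4] w 61.9
t 8.37 p [438.6 190.3 194.1] toolx ang -90.14 tilt [-0.046   0.0213 -0.9987] F [-0.8 -0.4 -1.6] w 62.0
t 8.42 p [438.3 190.2 193.5] toolx ang -90.14 tilt [-0.0469  0.021  -0.9987] F [ 0.8 -0.6 -1.6] w 61.6
[ 0.3129 -0.2096  1.5721  0.0355  1.8171  1.8937]
```

apply_moves(
  plan=[
    {"linear": [0,0,-1],"yaw": 0,"claw": 5.5},
    {"linear": [0,0,-2],"yaw": 0,"claw": 5.5},
    {"linear": [0,0,-2.5],"yaw": 0,"claw": 5.5},
    {"linear": [0,0,0],"yaw": 0,"claw": 5.5},
    {"linear": [0,0,0],"yaw": 0,"claw": 5.5},
    {"linear": [0,0,0],"yaw": 0,"claw": 5.5},
    {"linear": [0,0,0],"yaw": 0,"claw": 5.5},
    {"linear": [0,0,0],"yaw": 0,"claw": 5.5},
  ],
)

```text
clock: 9.08
ee_pos: [439.5, 188.6, 246.8]
tcp_rot: [-0.706, 0.708, 0.026, -0.013]
contact_force: [-0.5, 0.3, -0.8]
gripper_width: 61.9
```

Run:
```python
from h import *
st()
```

```text
t 9.08 p [439.5 188.6 246.8] toolx ang -90.14 tilt [-0.0543  0.0186 -0.9983] F [-0.5  0.3 -0.8] w 61.9
```

apply_moves(
  plan=[
    {"linear": [0,0,1.5],"yaw": 0,"claw": 5.5},
    {"linear": [0,0,2],"yaw": 0,"claw": 5.5},
    {"linear": [0,0,2.5],"yaw": 0,"claw": 5.5},
    {"linear": [0,0,0],"yaw": 0,"claw": 5.5},
    {"linear": [0,0,0],"yaw": 0,"claw": 5.5},
    {"linear": [0,0,0],"yaw": 0,"claw": 5.5},
    {"linear": [0,0,0],"yaw": 0,"claw": 5.5},
    {"linear": [0,0,0],"yaw": 0,"claw": 5.5},
  ],
)

```text
clock: 9.75
ee_pos: [434.8, 189.3, 183.0]
tcp_rot: [-0.706, 0.707, 0.027, -0.015]
contact_force: [-0.3, 0.4, -1.3]
gripper_width: 62.1
```

Run:
```python
from h import *
st()
```

```text
t 9.75 p [434.8 189.3 183. ] toolx ang -90.14 tilt [-0.0585  0.0172 -0.9981] F [-0.3  0.4 -1.3] w 62.1
```

apply_moves(
  plan=[
    {"linear": [0,-0.6,0.15],"yaw": 0,"claw": 5.5},
    {"linear": [0,-0.8,0.15],"yaw": 0,"claw": 5.5},
    {"linear": [0,-0.9,0.15],"yaw": 0,"claw": 5.5},
    {"linear": [0,-0.9,0],"yaw": 0,"claw": 5.5},
    {"linear": [0,-0.8,0],"yaw": 0,"claw": 5.5},
    {"linear": [0,-0.5,0],"yaw": 0,"claw": 5.5},
    {"linear": [0,-0.3,0],"yaw": 0,"claw": 5.5},
    {"linear": [0,0,0],"yaw": 0,"claw": 5.5},
  ],
)

```text
clock: 10.42
ee_pos: [490.4, 189.5, 178.3]
tcp_rot: [-0.706, 0.708, 0.025, -0.012]
contact_force: [0.2, -0.1, -1.4]
gripper_width: 62.0
```

Run:
```python
from h import *
st()
for i in range(3): p=env.grab_frame('wrist');s,_=st()
```

```text
t 10.42 p [490.4 189.5 178.3] toolx ang -90.18 tilt [-0.0527  0.0189 -0.9984] F [ 0.2 -0.1 -1.4] w 62.0
t 10.47 p [490.1 189.5 178.3] toolx ang -90.17 tilt [-0.0529  0.0188 -0.9984] F [-0.3  0.1 -1.2] w 62.1
t 10.52 p [489.7 189.6 178.4] toolx ang -90.16 tilt [-0.0528  0.0189 -0.9984] F [-0.7 -0.  -1.5] w 62.1
t 10.57 p [489.6 189.6 178.6] toolx ang -90.15 tilt [-0.0525  0.019  -0.9984] F [ 0.1  0.4 -1.1] w 61.8
```

apply_moves(
  plan=[
    {"linear": [0,-2,0],"yaw": 0,"claw": 5.5},
    {"linear": [0,-3,0],"yaw": 0,"claw": 5.5},
    {"linear": [0,-3,0],"yaw": 0,"claw": 5.5},
    {"linear": [0,-2,0],"yaw": 0,"claw": 5.5},
    {"linear": [0,-1,0],"yaw": 0,"claw": 5.5},
    {"linear": [0,-0.5,0],"yaw": 0,"claw": 5.5},
    {"linear": [0,0,0],"yaw": 0,"claw": 5.5},
    {"linear": [0,0,0],"yaw": 0,"claw": 5.5},
  ],
)

```text
clock: 11.23
ee_pos: [606.3, 190.6, 173.9]
tcp_rot: [0.707, -0.707, -0.025, 0.011]
contact_force: [-0.9, 0.4, -1.0]
gripper_width: 61.9
```

Run:
```python
from h import *
st()
```

```text
t 11.23 p [606.3 190.6 173.9] toolx ang -89.98 tilt [-0.0516  0.02   -0.9985] F [-0.9  0.4 -1. ] w 61.9
```

apply_moves(
  plan=[
    {"linear": [0,0.6,0],"yaw": 0,"claw": 5.5},
    {"linear": [0,1,0],"yaw": 0,"claw": 5.5},
    {"linear": [0,1.2,0],"yaw": 0,"claw": 5.5},
    {"linear": [0,1.2,0],"yaw": 0,"claw": 5.5},
    {"linear": [0,1.2,0],"yaw": 0,"claw": 5.5},
    {"linear": [0,1,0],"yaw": 0,"claw": 5.5},
    {"linear": [0,0.7,0],"yaw": 0,"claw": 5.5},
    {"linear": [0,0.4,0],"yaw": 0,"claw": 5.5},
  ],
)

```text
clock: 11.9
ee_pos: [522.4, 191.3, 180.6]
tcp_rot: [0.708, -0.705, -0.025, 0.01]
contact_force: [0.3, 1.3, -1.9]
gripper_width: 62.0
```

Run:
```python
from h import *
st()
```

```text
t 11.9 p [522.4 191.3 180.6] toolx ang -89.81 tilt [-0.0504  0.0211 -0.9985] F [ 0.3  1.3 -1.9] w 62.0
```

apply_moves(
  plan=[
    {"linear": [0,0.3,2.0],"yaw": 0,"claw": 5.5},
    {"linear": [0,0.6,1.5],"yaw": 0,"claw": 5.5},
    {"linear": [0,0.7,1],"yaw": 0,"claw": 5.5},
    {"linear": [0,0.7,0.6],"yaw": 0,"claw": 5.5},
    {"linear": [0,0.6,0.3],"yaw": 0,"claw": 5.5},
    {"linear": [0,0.4,0.1],"yaw": 0,"claw": 5.5},
    {"linear": [0,0.2,0],"yaw": 0,"claw": 5.5},
    {"linear": [0,0,0],"yaw": 0,"claw": 5.5},
  ],
)

```text
clock: 12.57
ee_pos: [480.2, 193.0, 129.2]
tcp_rot: [0.709, -0.705, -0.023, 0.007]
contact_force: [-0.5, -0.4, -1.5]
gripper_width: 61.8
```

Run:
```python
from h import *
st()
for i in range(3): p=env.grab_frame('wrist');s,_=st()
cv2.imwrite('pics/w4.png',p['pixels'][:,:,::-1])
```

```text
t 12.57 p [480.2 193.  129.2] toolx ang -89.69 tilt [-0.0427  0.0232 -0.9988] F [-0.5 -0.4 -1.5] w 61.8
t 12.62 p [480.6 193.1 129.4] toolx ang -89.7 tilt [-0.0422  0.0234 -0.9988] F [ 0.5  0.3 -0.9] w 61.7
t 12.67 p [480.8 193.  129.4] toolx ang -89.7 tilt [-0.0421  0.0234 -0.9988] F [ 1.5 -0.4 -0.7] w 61.7
t 12.72 p [480.9 193.  129.3] toolx ang -89.71 tilt [-0.0422  0.0233 -0.9988] F [-0.3  0.  -0.9] w 61.7
```

View pics/w4.png

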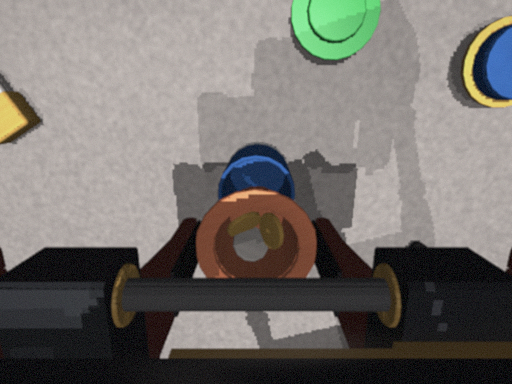

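apply_moves(
  plan=[
    {"linear": [0,0,-0.4],"yaw": 0,"claw": 5.5},
    {"linear": [0,0,-0.8],"yaw": 0,"claw": 5.5},
    {"linear": [0,0,-1],"yaw": 0,"claw": 5.5},
    {"linear": [0,0,-1],"yaw": 0,"claw": 5.5},
    {"linear": [0,0,-1],"yaw": 0,"claw": 5.5},
    {"linear": [0,0,-1],"yaw": 0,"claw": 5.5},
    {"linear": [0,0,-0.8],"yaw": 0,"claw": 5.5},
    {"linear": [0,0,-0.4],"yaw": 0,"claw": 5.5},
  ],
)

```text
clock: 13.38
ee_pos: [485.5, 191.3, 201.8]
tcp_rot: [0.709, -0.705, -0.022, 0.005]
contact_force: [0.2, 0.4, -1.2]
gripper_width: 61.9
```

Run:
```python
from h import *
st()
```

```text
t 13.38 p [485.5 191.3 201.8] toolx ang -89.75 tilt [-0.0392  0.0241 -0.9989] F [ 0.2  0.4 -1.2] w 61.9
```

apply_moves(
  plan=[
    {"linear": [0,0,3.0],"yaw": 0,"claw": 5.5},
    {"linear": [0,0,1.8],"yaw": 0,"claw": 5.5},
    {"linear": [0,0,1],"yaw": 0,"claw": 5.5},
    {"linear": [0,0,0.5],"yaw": 0,"claw": 5.5},
    {"linear": [0,0,0.2],"yaw": 0,"claw": 5.5},
    {"linear": [0,0,0],"yaw": 0,"claw": 5.5},
    {"linear": [0,0,0],"yaw": 0,"claw": 5.5},
    {"linear": [0,0,0],"yaw": 0,"claw": 5.5},
  ],
)

```text
clock: 14.05
ee_pos: [485.6, 193.6, 141.6]
tcp_rot: [0.709, -0.705, -0.02, 0.001]
contact_force: [0.2, 0.3, -1.3]
gripper_width: 61.9
```

Run:
```python
from h import *
st()
```

```text
t 14.05 p [485.6 193.6 141.6] toolx ang -89.75 tilt [-0.0303  0.0268 -0.9992] F [ 0.2  0.3 -1.3] w 61.9
```

Run:
```python
from h import *
p=snap('side','s5.png'); st(); t=env.grab_frame('top'); w=env.grab_frame('wrist'); s,Rm=st()
import pickle; pickle.dump((p,t,w,s),open('s5.pkl','wb'))
cv2.imwrite('pics/s5c.png',cv2.resize(p['pixels'][140:280,130:300,::-1],None,fx=4,fy=4,interpolation=2))
cv2.imwrite('pics/t5c.png',cv2.resize(t['pixels'][130:270,100:270,::-1],None,fx=4,fy=4,interpolation=2))
```

```text
t 14.1 p [485.7 193.6 141.9] toolx ang -89.74 tilt [-0.0299  0.0269 -0.9992] F [ 0.4  0.3 -1.5] w 62.2
t 14.2 p [485.7 193.6 141.7] toolx ang -89.75 tilt [-0.0299  0.0268 -0.9992] F [-0.8  0.4 -0. ] w 62.2
```

View pics/s5c.png

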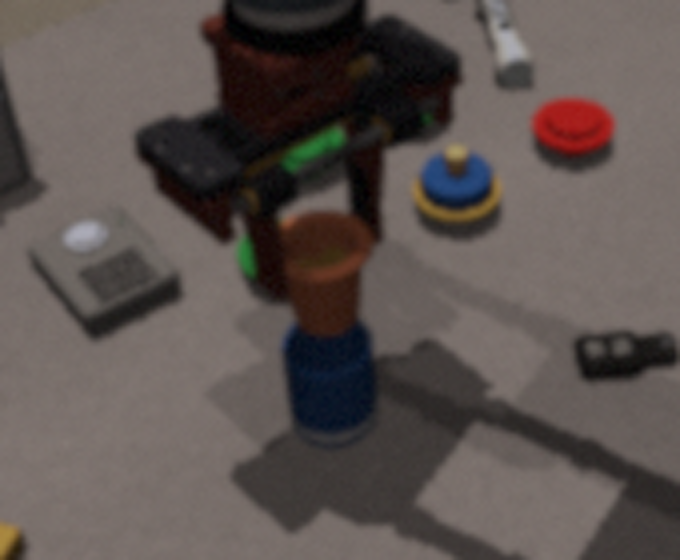

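View pics/t5c.png

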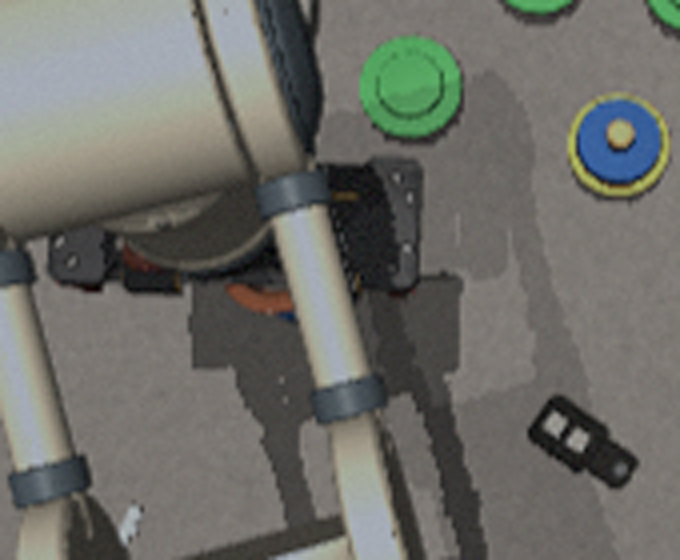

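Run:
```python
from h import *
import pickle
p,t,w,s=pickle.load(open('s5.pkl','rb'))
img=cv2.imread('pics/side0.png')[:,:,::-1].copy(); q=dict(p); q['pixels']=img
H,S,V=hsv(q)
m=roi(q,[484,192,35],30)&(S>120)&(H>100)&(H<130); e=edge_pts(m)
# silhouette model of tin: hull of projected bottom+top circles
th=np.linspace(0,2*np.pi,90,endpoint=False)
def hull(cam,c,axis,segs):
    P=[]
    axis=np.array(axis)/np.linalg.norm(axis); a=np.cross(axis,[0,1,0.]); a/=np.linalg.norm(a); b=np.cross(axis,a)
    for r,h in segs: P.append(proj(cam,np.array(c)+axis*h+r*(np.cos(th)[:,None]*a+np.sin(th)[:,None]*b)))
    return cv2.convexHull(np.vstack(P).astype(np.float32))
def res(x):
    hl=hull(q,[x[0],x[1],0],[0,0,1],[(29,0),(29,70)]); return np.array([cv2.pointPolygonTest(hl,(float(u),float(v)),True) for u,v in e])-0.5
r=least_squares(res,[484,192],loss='soft_l1',diff_step=1e-3); print('tin side',r.x,np.std(r.fun),np.mean(r.fun))
# cup rim in wrist
H,S,V=hsv(w); m=(H<18)&(S>90)&(V>50); m[:, :190]=0; m[:,325:]=0; m[275:]=0; m[:180]=0
e2=edge_pts(m); e2=e2[(e2[:,1]<250)&(e2[:,1]>188)]
ax=-R.from_quat(s['tcp_rot']).as_matrix()[:,2]; Rm=R.from_quat(s['tcp_rot']).as_matrix()
def res2(x):
    c=s['ee_pos']+Rm@x; hl=hull(w,c,ax,[(32,0),(32,-4)]); return np.array([cv2.pointPolygonTest(hl,(float(u),float(v)),True) for u,v in e2])-0.5
r2=least_squares(res2,[0,0,-17.],loss='soft_l1',f_scale=1,diff_step=1e-3); print('rim top in tool',r2.x,np.abs(r2.fun).mean(),'world',s['ee_pos']+Rm@r2.x)
# cup in side image
H,S,V=hsv(p); m=roi(p,s['ee_pos'],40)&(H<16)&(S>100)&(V>60); e3=edge_pts(m)
print(e3.min(0),e3.max(0))
for off in [0]:
    c=s['ee_pos']+Rm@[0,0,-17.]; hl=hull(p,c,ax,[(32,0)])[:,0]; print('pred rim u',hl.min(0),hl.max(0))
    pr=proj(p,c-ax*58); print('foot',pr)
```

```text
tin side [498.74321015 187.84356533] 1.472584512177713 1.8947030825116893
rim top in tool [-1.62124634e-05  1.99799055e+00 -1.33342993e+01] 0.6551690706353888 world [484.09551139 193.22942817 155.08739522]
[200. 193.] [223. 211.]
pred rim u [195.77798 191.1442 ] [223.05301 208.84871]
foot [[211.26535041 217.50049494]]
```

Run:
```python
from h import *
import pickle
p,t,w,s=pickle.load(open('s5.pkl','rb'))
Rt=R.from_quat(s['tcp_rot']); rel=Rt.inv().apply(np.array(w['position'])-s['ee_pos']); rr=Rt.inv()*R.from_quat(w['attitude'])
# w3 tool pose ~ t=6.58
Rm3=None
z=np.array([-0.0495,0.0208,-0.9986]); z/=np.linalg.norm(z); a=np.radians(-89.76); x=np.array([np.cos(a),np.sin(a),0]); x-=z*(x@z); x/=np.linalg.norm(x)
R3=R.from_matrix(np.c_[x,np.cross(z,x),z]); ee=np.array([434.9,195.0,149.0])
q=dict(w); q['position']=ee+R3.apply(rel); q['attitude']=(R3*rr).as_quat(); q['pixels']=cv2.imread('pics/w3.png')[:,:,::-1].copy()
H,S,V=hsv(q); m=roi(q,[484,192,70],55)&(S>120)&(H>100)&(H<130)
e=edge_pts(m); print(e.min(0),e.max(0)); m2=cv2.morphologyEx(m.astype(np.uint8),cv2.MORPH_CLOSE,np.ones((5,5)));e=edge_pts(m2)
th=np.linspace(0,2*np.pi,90,endpoint=False)
def hull(c):
    P=[proj(q,np.c_[c[0]+29*np.cos(th),c[1]+29*np.sin(th),np.full(90,h)]) for h in (0,70)]
    return cv2.convexHull(np.vstack(P).astype(np.float32))
def res(x):
    hl=hull(x); return np.array([cv2.pointPolygonTest(hl,(float(u),float(v)),True) for u,v in e])-.5
r=least_squares(res,[484,192],loss='soft_l1',diff_step=1e-3); print(r.x,np.mean(r.fun),np.abs(r.fun).mean())
print(q['position'])
```

```text
[223.  88.] [297. 164.]
[486.73482084 194.46428833] 0.9297388459625072 0.9316646911614572
[511.18344843 192.38903305 307.13882262]
```

apply_moves(
  plan=[
    {"linear": [0,0.5,0],"yaw": 0,"claw": 5.5},
    {"linear": [0,0.8,0],"yaw": 0,"claw": 5.5},
    {"linear": [0,1,0],"yaw": 0,"claw": 5.5},
    {"linear": [0,0.9,0],"yaw": 0,"claw": 5.5},
    {"linear": [0,0.6,0],"yaw": 0,"claw": 5.5},
    {"linear": [0,0.4,0],"yaw": 0,"claw": 5.5},
    {"linear": [0,0.2,0],"yaw": 0,"claw": 5.5},
    {"linear": [0,0,0],"yaw": 0,"claw": 5.5},
  ],
)

```text
clock: 14.87
ee_pos: [437.3, 193.5, 144.7]
tcp_rot: [0.709, -0.705, -0.02, -0.0]
contact_force: [0.3, -0.1, -1.8]
gripper_width: 61.9
```

```bash
cat >> h.py <<'E'
th=np.linspace(0,2*np.pi,90,endpoint=False)
def hull(cam,c,axis,segs):
    axis=np.array(axis)/np.linalg.norm(axis); a=np.cross(axis,[0,1,0.]); a/=np.linalg.norm(a); b=np.cross(axis,a)
    P=[proj(cam,np.array(c)+axis*h+r*(np.cos(th)[:,None]*a+np.sin(th)[:,None]*b)) for r,h in segs]
    return cv2.convexHull(np.vstack(P).astype(np.float32))
def sil(cam,e,z0,segs,x0):
    "upright thing: fit x,y by outline points e"
    def res(x):
        hl=hull(cam,[x0[0]+x[0],x0[1]+x[1],z0],[0,0,1],segs); return np.array([cv2.pointPolygonTest(hl,(float(u),float(v)),True) for u,v in e])-x[2]
    r=least_squares(res,[.1,.1,.5],loss='soft_l1',diff_step=.5); return np.r_[np.array(x0)+r.x[:2],r.x[2],np.abs(r.fun).mean()]
E
python3 - <<'E'
from h import *
import pickle
w=env.grab_frame('wrist'); w=env.grab_frame('wrist'); s,Rm=st(); w=env.grab_frame('wrist'); s2,_=st()
cv2.imwrite('pics/w6.png',w['pixels'][:,:,::-1])
pickle.dump((w,s),open('w6.pkl','wb'))
H,S,V=hsv(w); m=roi(w,[485,193,70],55)&(S>120)&(H>100)&(H<130)
m=cv2.morphologyEx(m.astype(np.uint8),cv2.MORPH_CLOSE,np.ones((5,5))); e=edge_pts(m); print(e.min(0),e.max(0))
print('tin',sil(w,e,0,[(29,0),(29,70)],[485,193]))
m=(H<18)&(S>90)&(V>50); m[:, :190]=0; m[:,325:]=0; m[275:]=0; m[:180]=0
e=edge_pts(m); e=e[(e[:,1]<250)&(e[:,1]>188)]; ax=-Rm[:,2]
def res(x):
    return np.array([cv2.pointPolygonTest(hull(w,s['ee_pos']+Rm@x[:3],ax,[(32,0),(32,-4)]),(float(u),float(v)),True) for u,v in e])-.5
r=least_squares(res,[.1,.1,-15],loss='soft_l1',diff_step=.1); print(r.x,s['ee_pos']+Rm@r.x,np.abs(r.fun).mean())
E
```

```text
t 14.97 p [437.8 193.5 144.6] toolx ang -89.74 tilt [-0.0277  0.0277 -0.9992] F [ 0.7  0.1 -0.9] w 61.6
t 15.02 p [437.9 193.4 144.5] toolx ang -89.75 tilt [-0.0278  0.0277 -0.9992] F [ 0.   0.6 -1.1] w 61.8
[221.  95.] [295. 170.]
tin [4.86800812e+02 1.94971096e+02 1.53674067e+00 2.75039607e-01]
[ -0.42377112   2.06063572 -13.33681994] [436.10607399 193.5085209  157.98213021] 0.41784608256483263
```

View pics/w6.png

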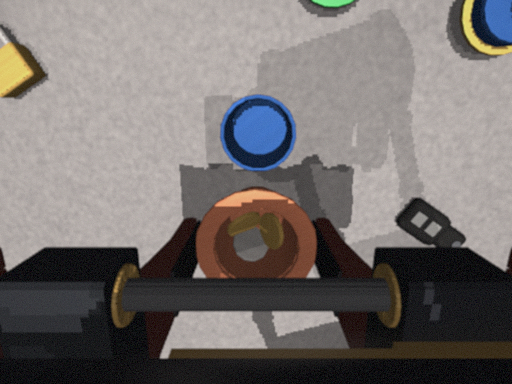

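Run:
```python
from h import *
import pickle
p,t,w,s=pickle.load(open('s5.pkl','rb'))
q=dict(t); q['pixels']=cv2.imread('pics/top0.png')[:,:,::-1].copy(); H,S,V=hsv(q)
m=roi(q,[485,193,70],24)&(S>110)&(H>100)&(H<130); e=edge_pts(cv2.morphologyEx(m.astype(np.uint8),cv2.MORPH_CLOSE,np.ones((5,5))))
print('tin',sil(q,e,0,[(29,0),(29,70)],[485,193]))
m=roi(q,[447,-161,58],24)&(S>70)&(V>60)&(H<20); e=edge_pts(cv2.morphologyEx(m.astype(np.uint8),cv2.MORPH_CLOSE,np.ones((5,5))))
print('cup',sil(q,e,0,[(20,0),(24,54),(32,54),(32,58)],[447,-161]))
m=roi(q,[582,-2,20],24)&(S>100); e=edge_pts(cv2.morphologyEx(m.astype(np.uint8),cv2.MORPH_CLOSE,np.ones((5,5))))
print('lid',sil(q,e,0,[(19.5,0),(34,18),(34,23),(28,23),(28,39),(9,60)],[582,-2]))
q=dict(p); q['pixels']=cv2.imread('pics/side0.png')[:,:,::-1].copy(); H,S,V=hsv(q)
m=roi(q,[485,193,35],30)&(S>140)&(H>100)&(H<130); e=edge_pts(cv2.morphologyEx(m.astype(np.uint8),cv2.MORPH_CLOSE,np.ones((5,5))));print(e.min(0),e.max(0))
print('tin s',sil(q,e,0,[(29,0),(29,70)],[485,193]))
```

```text
tin [4.87509914e+02 1.95930657e+02 1.37812689e+00 3.51275675e-01]
cup [ 4.47300202e+02 -1.60648854e+02  4.97804962e-01  2.34564255e-01]
lid [ 5.80965044e+02 -1.64902826e+00  9.13861874e-01  3.26764796e-01]
[202. 219.] [222. 247.]
tin s [491.80836596 192.15278885   2.74755559   0.75175648]
```

Run:
```python
from h import *
go([488.5,195,140])
```

```text
t 15.02 p [437.9 193.4 144.5] toolx ang -89.75 tilt [-0.0278  0.0277 -0.9992] F [ 0.   0.6 -1.1] w 61.8
tool shift cm [-0.12 -5.07  0.31]
```

apply_moves(
  plan=[
    {"linear": [-0.05,-0.5,0],"yaw": 0,"claw": 5.5},
    {"linear": [-0.1,-0.8,0],"yaw": 0,"claw": 5.5},
    {"linear": [0,-1,0.1],"yaw": 0,"claw": 5.5},
    {"linear": [0,-1,0.1],"yaw": 0,"claw": 5.5},
    {"linear": [0,-0.7,0.1],"yaw": 0,"claw": 5.5},
    {"linear": [0,-0.5,0],"yaw": 0,"claw": 5.5},
    {"linear": [0,-0.2,0],"yaw": 0,"claw": 5.5},
    {"linear": [0,0,0],"yaw": 0,"claw": 5.5},
  ],
)

```text
clock: 15.68
ee_pos: [491.3, 195.2, 138.5]
tcp_rot: [0.708, -0.706, -0.02, 0.001]
contact_force: [0.7, -0.4, -1.6]
gripper_width: 62.3
```

Run:
```python
from h import *
env.grab_frame('side');go([488.5,195,110])
```

```text
t 15.73 p [491.  195.2 138.5] toolx ang -89.82 tilt [-0.0289  0.0271 -0.9992] F [-0.5 -0.3 -0.7] w 61.9
tool shift cm [0.1  0.17 2.85]
```

apply_moves(
  plan=[
    {"linear": [0,0.1,0.9],"yaw": 0,"claw": 5.5},
    {"linear": [0.05,0.1,0.7],"yaw": 0,"claw": 5.5},
    {"linear": [0,0,0.5],"yaw": 0,"claw": 5.5},
    {"linear": [0,0,0.3],"yaw": 0,"claw": 5.5},
    {"linear": [0,0,0.2],"yaw": 0,"claw": 5.5},
    {"linear": [0,0,0],"yaw": 0,"claw": 5.5},
    {"linear": [0,0,0],"yaw": 0,"claw": 5.5},
    {"linear": [0,0,0],"yaw": 0,"claw": 5.5},
  ],
)

```text
clock: 16.4
ee_pos: [486.1, 195.6, 109.2]
tcp_rot: [0.709, -0.705, -0.02, 0.001]
contact_force: [0.4, -0.4, -1.2]
gripper_width: 61.7
```

Run:
```python
from h import *
w=snap('wrist','w7.png');p=env.grab_frame('side');go([488.5,195,80])
cv2.imwrite('pics/s7c.png',cv2.resize(p['pixels'][160:270,160:260,::-1],None,fx=5,fy=5,interpolation=2))
```

```text
t 16.5 p [486.3 195.6 109.4] toolx ang -89.77 tilt [-0.0299  0.027  -0.9992] F [-0.5 -0.1 -1.5] w 62.2
tool shift cm [ 0.14 -0.31  2.93]
```

View pics/s7c.png

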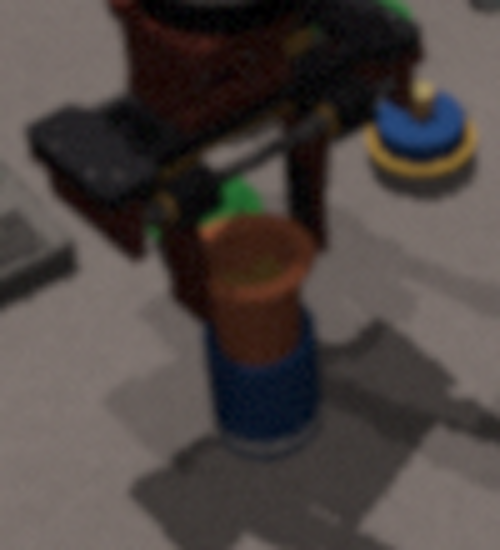

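View pics/w7.png

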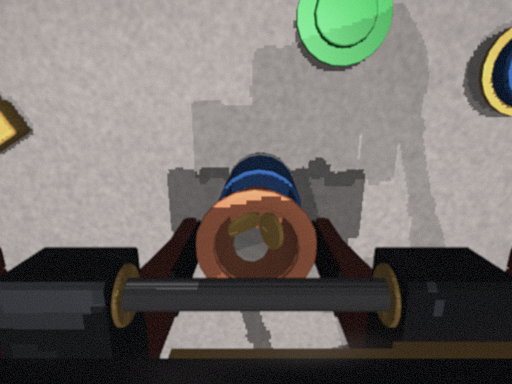

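apply_moves(
  plan=[
    {"linear": [0.03,-0.15,0.3],"yaw": 0,"claw": 5.5},
    {"linear": [0.03,-0.1,0.4],"yaw": 0,"claw": 5.5},
    {"linear": [0,0,0.4],"yaw": 0,"claw": 5.5},
    {"linear": [0,0,0.4],"yaw": 0,"claw": 5.5},
    {"linear": [0,0,0.4],"yaw": 0,"claw": 5.5},
    {"linear": [0,0,0.2],"yaw": 0,"claw": 5.5},
    {"linear": [0,0,0.1],"yaw": 0,"claw": 5.5},
    {"linear": [0,0,0],"yaw": 0,"claw": 5.5},
  ],
)

```text
clock: 17.17
ee_pos: [488.6, 195.6, 85.0]
tcp_rot: [0.708, -0.705, -0.02, 0.001]
contact_force: [-0.4, -0.5, -1.5]
gripper_width: 61.9
```

Run:
```python
from h import *
w=snap('wrist','w8.png');p=env.grab_frame('side');go([488.5,195,61])
cv2.imwrite('pics/s8c.png',cv2.resize(p['pixels'][160:270,160:260,::-1],None,fx=5,fy=5,interpolation=2))
```

```text
t 17.27 p [488.7 195.6  85.4] toolx ang -89.78 tilt [-0.0292  0.0272 -0.9992] F [-0.5 -0.3 -0.3] w 61.9
tool shift cm [ 0.13 -0.05  2.44]
```

View pics/s8c.png

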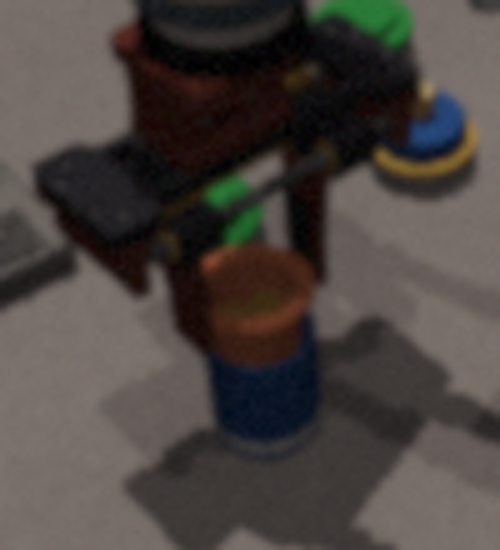

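View pics/w8.png

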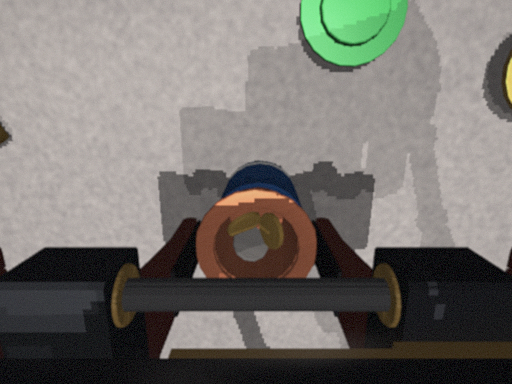

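apply_moves(
  plan=[
    {"linear": [0.03,0,0.3],"yaw": 0,"claw": 5.5},
    {"linear": [0.03,0,0.3],"yaw": 0,"claw": 5.5},
    {"linear": [0,0,0.3],"yaw": 0,"claw": 5.5},
    {"linear": [0,0,0.3],"yaw": 0,"claw": 5.5},
    {"linear": [0,0,0.3],"yaw": 0,"claw": 5.5},
    {"linear": [0,0,0.2],"yaw": 0,"claw": 5.5},
    {"linear": [0,0,0.1],"yaw": 0,"claw": 5.5},
    {"linear": [0,0,0],"yaw": 0,"claw": 5.5},
  ],
)

```text
clock: 17.93
ee_pos: [488.5, 195.6, 66.0]
tcp_rot: [0.708, -0.705, -0.02, 0.0]
contact_force: [0.5, 0.2, -0.9]
gripper_width: 62.1
```

Run:
```python
from h import *
go([488.5,195,61])
```

```text
t 17.93 p [488.5 195.6  66. ] toolx ang -89.78 tilt [-0.028   0.0276 -0.9992] F [ 0.5  0.2 -0.9] w 62.1
tool shift cm [ 0.07 -0.02  0.5 ]
```

apply_moves(
  plan=[
    {"linear": [0,0,0.1],"yaw": 0,"claw": 5.5},
    {"linear": [0,0,0.1],"yaw": 0,"claw": 5.5},
    {"linear": [0,0,0.1],"yaw": 0,"claw": 5.5},
    {"linear": [0,0,0.1],"yaw": 0,"claw": 5.5},
    {"linear": [0,0,0.1],"yaw": 0,"claw": 5.5},
    {"linear": [0,0,0.1],"yaw": 0,"claw": 5.5},
    {"linear": [0,0,0.1],"yaw": 0,"claw": 5.5},
    {"linear": [0,0,0.1],"yaw": 0,"claw": 5.5},
  ],
)

```text
clock: 18.6
ee_pos: [488.9, 195.8, 59.2]
tcp_rot: [0.708, -0.705, -0.019, -0.001]
contact_force: [-2.3, -1.8, 7.5]
gripper_width: 61.6
```

Run:
```python
from h import *
w=snap('wrist','w9.png');p=env.grab_frame('side');go([488.5,195,61])
cv2.imwrite('pics/s9c.png',cv2.resize(p['pixels'][160:270,160:260,::-1],None,fx=5,fy=5,interpolation=2))
```

```text
t 18.7 p [489.  195.9  59.3] toolx ang -89.78 tilt [-0.0257  0.0278 -0.9993] F [-2.  -1.1  4.8] w 61.9
tool shift cm [ 0.08  0.05 -0.17]
```

View pics/s9c.png

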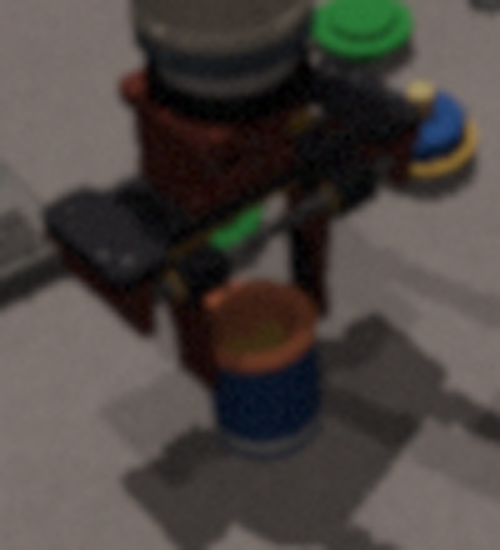

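apply_moves(
  force=8,
  plan=[
    {"linear": [0,0,0.1],"yaw": 0,"claw": 5.5},
    {"linear": [0,0,0.1],"yaw": 0,"claw": 5.5},
    {"linear": [0,0,0.1],"yaw": 0,"claw": 5.5},
    {"linear": [0,0,0.1],"yaw": 0,"claw": 5.5},
    {"linear": [0,0,0.1],"yaw": 0,"claw": 5.5},
    {"linear": [0,0,0.1],"yaw": 0,"claw": 5.5},
    {"linear": [0,0,0],"yaw": 0,"claw": 5.5},
    {"linear": [0,0,0],"yaw": 0,"claw": 5.5},
  ],
)

```text
clock: 19.37
ee_pos: [489.6, 196.0, 58.6]
tcp_rot: [0.709, -0.705, -0.018, -0.002]
contact_force: [-1.8, -0.2, 1.4]
gripper_width: 62.6
```

Run:
```python
from h import *
st()
```

```text
t 19.37 p [489.6 196.   58.6] toolx ang -89.73 tilt [-0.0216  0.0281 -0.9994] F [-1.8 -0.2  1.4] w 62.6
```

apply_moves(
  plan=[
    {"linear": [0,0,0],"yaw": 0,"claw": 6.7},
    {"linear": [0,0,0],"yaw": 0,"claw": 7.0},
    {"linear": [0,0,0],"yaw": 0,"claw": 7.5},
    {"linear": [0,0,0],"yaw": 0,"claw": 8.3},
    {"linear": [0,0,0],"yaw": 0,"claw": 8.5},
    {"linear": [0,0,-0.4],"yaw": 0,"claw": 8.5},
    {"linear": [0,0,-0.8],"yaw": 0,"claw": 8.5},
    {"linear": [0,0,-1],"yaw": 0,"claw": 8.5},
  ],
)

```text
clock: 20.03
ee_pos: [488.8, 195.2, 77.5]
tcp_rot: [0.709, -0.705, -0.019, -0.0]
contact_force: [-0.6, -0.5, -0.1]
gripper_width: 85.0
```

apply_moves(
  plan=[
    {"linear": [0,0,-1],"yaw": 0,"claw": 8.78},
    {"linear": [0,0,-1],"yaw": 0,"claw": 8.78},
    {"linear": [0,0,-1],"yaw": 0,"claw": 8.78},
    {"linear": [0,0,-1],"yaw": 0,"claw": 8.78},
    {"linear": [0,0.3,-1],"yaw": 0,"claw": 8.78},
    {"linear": [0,0.8,-1],"yaw": 0,"claw": 8.78},
    {"linear": [0,0.8,-0.6],"yaw": 0,"claw": 8.78},
    {"linear": [0,0.8,-0.3],"yaw": 0,"claw": 8.78},
  ],
)

```text
clock: 20.7
ee_pos: [464.2, 193.2, 159.9]
tcp_rot: [0.708, -0.706, -0.017, -0.004]
contact_force: [-0.8, -0.4, -0.6]
gripper_width: 88.1
```

Run:
```python
from h import *
import pickle
w=snap('wrist','w10.png');p=env.grab_frame('side');s,_=st()
pickle.dump((w,s),open('w10.pkl','wb'))
cv2.imwrite('pics/s10c.png',cv2.resize(p['pixels'][160:270,160:260,::-1],None,fx=5,fy=5,interpolation=2))
```

```text
t 20.8 p [463.9 193.4 159.9] toolx ang -89.74 tilt [-0.0183  0.0298 -0.9994] F [ 0.7  0.9 -0.3] w 87.8
```

View pics/s10c.png

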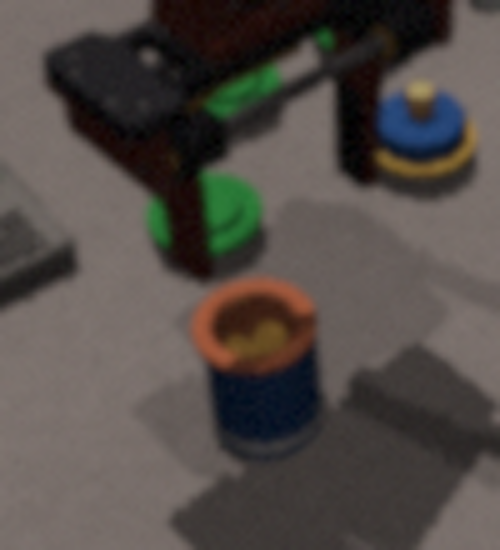

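View pics/w10.png

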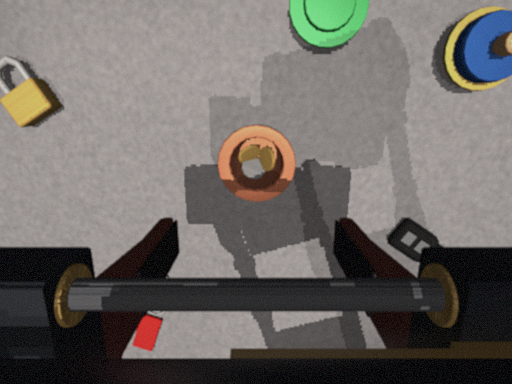

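Run:
```python
from h import *
import pickle
w,s=pickle.load(open('w10.pkl','rb'))
H,S,V=hsv(w); m=roi(w,[487,195,74],50)&((H<18)|(H>172))&(S>80)&(V>40)
m=cv2.morphologyEx(m.astype(np.uint8),cv2.MORPH_CLOSE,np.ones((5,5))); e=edge_pts(m); print(e.min(0),e.max(0))
print('cup',sil(w,e,0,[(32,70),(32,74)],[487,195]))
go([530,-2,150])
```

```text
[217. 125.] [295. 201.]
cup [4.88494288e+02 1.96055143e+02 1.02393690e+00 2.89380165e-01]
t 20.8 p [463.9 193.4 159.9] toolx ang -89.74 tilt [-0.0183  0.0298 -0.9994] F [ 0.7  0.9 -0.3] w 87.8
tool shift cm [19.59 -6.52  0.29]
```

apply_moves(
  plan=[
    {"linear": [1.2,-0.4,0],"yaw": 0,"claw": 8.78},
    {"linear": [2.2,-0.7,0],"yaw": 0,"claw": 8.78},
    {"linear": [3,-1,0],"yaw": 0,"claw": 8.78},
    {"linear": [3,-1,0],"yaw": 0,"claw": 8.78},
    {"linear": [3,-1,0],"yaw": 0,"claw": 8.78},
    {"linear": [2.5,-0.8,0],"yaw": 0,"claw": 8.78},
    {"linear": [1.5,-0.5,0],"yaw": 0,"claw": 8.78},
    {"linear": [0.8,-0.3,0],"yaw": 0,"claw": 8.78},
  ],
)

```text
clock: 21.47
ee_pos: [521.4, 11.1, 146.9]
tcp_rot: [0.711, -0.703, -0.019, -0.001]
contact_force: [-0.0, 1.1, 0.1]
gripper_width: 87.7
```

Run:
```python
from h import *
import pickle
env.grab_frame('wrist');env.grab_frame('wrist');w=snap('wrist','w11.png');s,_=st()
H,S,V=hsv(w)
m=roi(w,[581,-1.6,20],60)&(S>90)&(((H>18)&(H<40))|((H>95)&(H<130))); e=edge_pts(cv2.morphologyEx(m.astype(np.uint8),cv2.MORPH_CLOSE,np.ones((5,5)))); print(e.min(0),e.max(0))
print('lid',sil(w,e,0,[(34,18),(34,23),(28,39),(9,60)],[581,-1.6]))
go([580.5,-1.6,80])
```

```text
t 21.62 p [521.1  13.5 147.3] toolx ang -89.31 tilt [-0.0261  0.0291 -0.9992] F [-0.3 -0.   0.7] w 87.8
[239.  75.] [314. 152.]
lid [ 5.82120633e+02 -1.23322255e+00  9.80711748e-01  2.46666712e-01]
t 21.62 p [521.1  13.5 147.3] toolx ang -89.31 tilt [-0.0261  0.0291 -0.9992] F [-0.3 -0.   0.7] w 87.8
tool shift cm [ 1.78 -6.09  6.53]
```

View pics/w11.png

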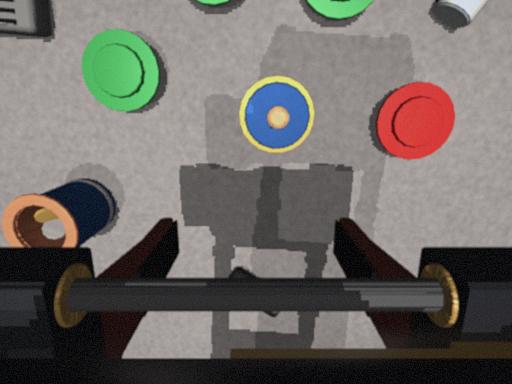

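apply_moves(
  plan=[
    {"linear": [0.2,-0.8,0.5],"yaw": -0.01,"claw": 8.78},
    {"linear": [0.3,-1,0.8],"yaw": 0,"claw": 8.78},
    {"linear": [0.3,-1.1,0.9],"yaw": 0,"claw": 8.78},
    {"linear": [0.3,-1.1,0.8],"yaw": 0,"claw": 8.78},
    {"linear": [0.2,-0.8,0.6],"yaw": 0,"claw": 8.78},
    {"linear": [0.1,-0.5,0.4],"yaw": 0,"claw": 8.78},
    {"linear": [0,-0.2,0.2],"yaw": 0,"claw": 8.78},
    {"linear": [0,0,0],"yaw": 0,"claw": 8.78},
  ],
)

```text
clock: 22.28
ee_pos: [578.8, 10.0, 100.5]
tcp_rot: [0.72, -0.694, -0.02, -0.003]
contact_force: [-0.3, -0.3, 0.3]
gripper_width: 87.7
```

Run:
```python
from h import *
env.grab_frame('wrist');w=snap('wrist','w12.png');go([581.8,-1.4,7])
```

```text
t 22.38 p [578.6   9.8 101.3] toolx ang -87.9 tilt [-0.024   0.0311 -0.9992] F [ 0.2 -0.8  0.2] w 87.6
tool shift cm [ 1.43 -0.49  9.38]
```

View pics/w12.png

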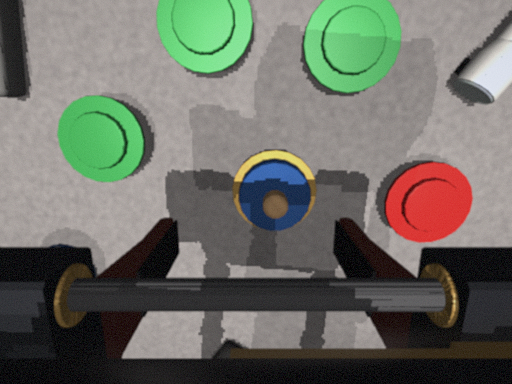

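apply_moves(
  plan=[
    {"linear": [0.4,-0.1,1.2],"yaw": 0.02,"claw": 8.78},
    {"linear": [0.4,-0.1,1],"yaw": 0.01,"claw": 8.78},
    {"linear": [0.4,-0.1,0.9],"yaw": 0,"claw": 8.78},
    {"linear": [0.3,0,0.7],"yaw": 0,"claw": 8.78},
    {"linear": [0.1,0,0.5],"yaw": 0,"claw": 8.78},
    {"linear": [0,0,0.3],"yaw": 0,"claw": 8.78},
    {"linear": [0,0,0.1],"yaw": 0,"claw": 8.78},
    {"linear": [0,0,0],"yaw": 0,"claw": 8.78},
  ],
)

```text
clock: 23.05
ee_pos: [579.9, -6.8, 49.5]
tcp_rot: [0.708, -0.706, -0.019, -0.003]
contact_force: [-0.0, 0.3, -0.1]
gripper_width: 87.3
```

Run:
```python
from h import *
env.grab_frame('wrist');w=snap('wrist','w13.png');go([581.8,-1.4,7])
```

```text
t 23.15 p [580.2  -6.7  50.1] toolx ang -89.85 tilt [-0.0223  0.0309 -0.9993] F [0.3 0.4 0.3] w 87.9
tool shift cm [-0.4  -0.25  4.32]
```

View pics/w13.png

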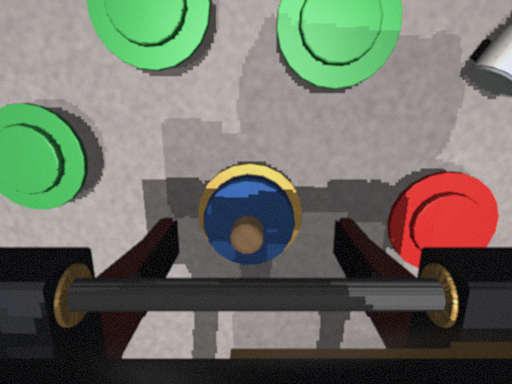

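apply_moves(
  plan=[
    {"linear": [-0.15,-0.1,0.8],"yaw": 0,"claw": 8.78},
    {"linear": [-0.15,-0.1,0.8],"yaw": 0,"claw": 8.78},
    {"linear": [-0.05,0,0.8],"yaw": 0,"claw": 8.78},
    {"linear": [0,0,0.6],"yaw": 0,"claw": 8.78},
    {"linear": [0,0,0.4],"yaw": 0,"claw": 8.78},
    {"linear": [0,0,0.3],"yaw": 0,"claw": 8.78},
    {"linear": [0,0,0.1],"yaw": 0,"claw": 8.78},
    {"linear": [0,0,0],"yaw": 0,"claw": 8.78},
  ],
)

```text
clock: 23.82
ee_pos: [582.0, -0.7, 8.6]
tcp_rot: [0.708, -0.705, -0.018, -0.004]
contact_force: [-0.6, -0.3, 0.4]
gripper_width: 88.1
```

Run:
```python
from h import *
env.grab_frame('wrist');w=snap('wrist','w14.png');go([581.8,-1.4,7])
```

```text
t 23.92 p [582.2  -0.8   9.1] toolx ang -89.78 tilt [-0.0205  0.0309 -0.9993] F [-0.2  0.7 -0.6] w 87.7
tool shift cm [0.07 0.03 0.21]
```

View pics/w14.png

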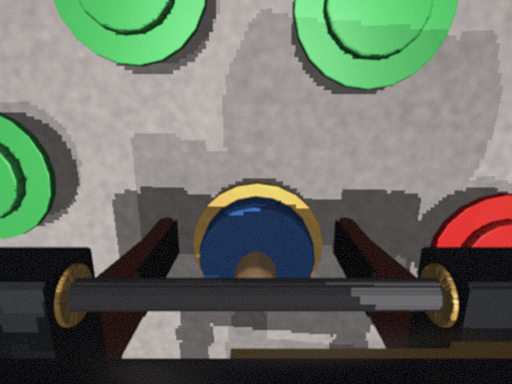

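apply_moves(
  force=25,
  plan=[
    {"linear": [0,0,0.2],"yaw": 0,"claw": 8.78},
    {"linear": [0,0,0],"yaw": 0,"claw": 6},
    {"linear": [0,0,0],"yaw": 0,"claw": 6},
    {"linear": [0,0,0],"yaw": 0,"claw": 6},
    {"linear": [0,0,0],"yaw": 0,"claw": 6},
    {"linear": [0,0,0],"yaw": 0,"claw": 6},
    {"linear": [0,0,0],"yaw": 0,"claw": 6},
    {"linear": [0,0,0],"yaw": 0,"claw": 6},
  ],
)

```text
clock: 24.58
ee_pos: [583.1, -1.0, 8.5]
tcp_rot: [0.708, -0.706, -0.017, -0.005]
contact_force: [-0.2, 1.3, 0.1]
gripper_width: 65.9
```

apply_moves(
  plan=[
    {"linear": [0,0,-0.3],"yaw": 0,"claw": 6},
    {"linear": [0,0,-0.5],"yaw": 0,"claw": 6},
    {"linear": [0,0,-0.7],"yaw": 0,"claw": 6},
    {"linear": [0,0,-0.8],"yaw": 0,"claw": 6},
    {"linear": [0,0,-0.8],"yaw": 0,"claw": 6},
    {"linear": [0,0,-0.8],"yaw": 0,"claw": 6},
    {"linear": [0,0,-0.8],"yaw": 0,"claw": 6},
    {"linear": [0,0,-0.8],"yaw": 0,"claw": 6},
  ],
)

```text
clock: 25.25
ee_pos: [582.9, -2.8, 66.9]
tcp_rot: [0.708, -0.706, -0.018, -0.003]
contact_force: [-0.2, -0.3, -2.3]
gripper_width: 65.9
```

Run:
```python
from h import *
w=snap('wrist','w15.png');go([430,195,160]); p=env.grab_frame('side')
cv2.imwrite('pics/s15c.png',cv2.resize(p['pixels'][120:240,170:300,::-1],None,fx=5,fy=5,interpolation=2))
```

```text
t 25.3 p [584.   -2.9  69.3] toolx ang -89.79 tilt [-0.0182  0.0306 -0.9994] F [ 0.8 -0.2  0.5] w 66.0
tool shift cm [-20.11  15.47  -8.18]
```

View pics/w15.png

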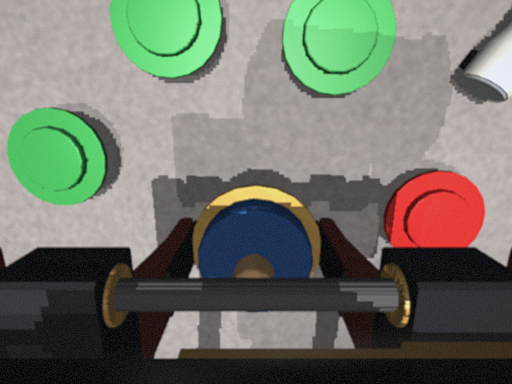

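View pics/s15c.png

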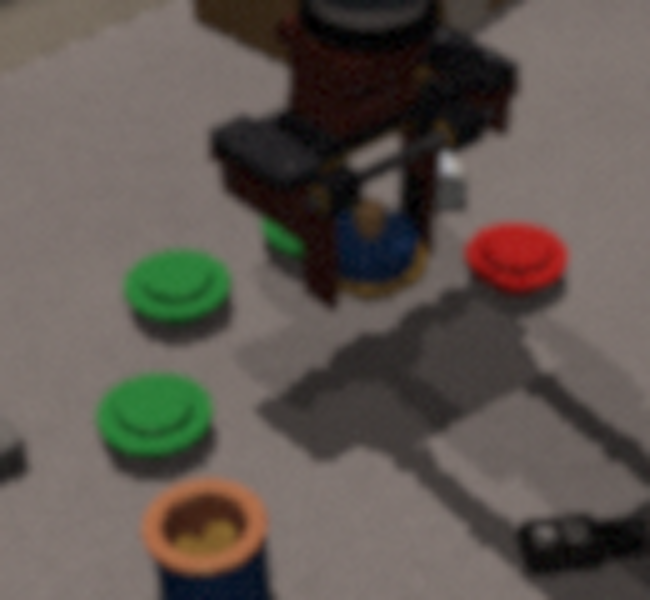

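apply_moves(
  plan=[
    {"linear": [-0.3,0.2,-0.8],"yaw": 0,"claw": 6},
    {"linear": [-0.8,0.5,-1],"yaw": 0,"claw": 6},
    {"linear": [-1.3,0.9,-1],"yaw": 0,"claw": 6},
    {"linear": [-1.6,1.2,-1],"yaw": 0,"claw": 6},
    {"linear": [-1.8,1.4,-1],"yaw": 0,"claw": 6},
    {"linear": [-1.8,1.4,-1],"yaw": 0,"claw": 6},
    {"linear": [-1.8,1.4,-0.8],"yaw": 0,"claw": 6},
    {"linear": [-1.8,1.4,-0.4],"yaw": 0,"claw": 6},
  ],
)

```text
clock: 26.02
ee_pos: [495.4, 110.7, 147.8]
tcp_rot: [-0.706, 0.708, 0.019, 0.003]
contact_force: [0.0, -0.7, -1.7]
gripper_width: 66.1
```

Run:
```python
from h import *
go([432,196,150])
```

```text
t 26.02 p [495.4 110.7 147.8] toolx ang -90.12 tilt [-0.0232  0.0313 -0.9992] F [ 0.  -0.7 -1.7] w 66.1
tool shift cm [-8.52  6.36  0.19]
```

apply_moves(
  plan=[
    {"linear": [-1.6,1.2,-0.1],"yaw": 0,"claw": 6},
    {"linear": [-1.6,1.1,-0.1],"yaw": 0,"claw": 6},
    {"linear": [-1.4,1.0,0],"yaw": 0,"claw": 6},
    {"linear": [-1.2,0.9,0],"yaw": 0,"claw": 6},
    {"linear": [-0.9,0.6,0],"yaw": 0,"claw": 6},
    {"linear": [-0.6,0.4,0],"yaw": 0,"claw": 6},
    {"linear": [-0.3,0.2,0],"yaw": 0,"claw": 6},
    {"linear": [0,0,0],"yaw": 0,"claw": 6},
  ],
)

```text
clock: 26.68
ee_pos: [432.9, 196.6, 161.0]
tcp_rot: [0.709, -0.705, -0.019, -0.006]
contact_force: [-0.1, 0.2, -1.9]
gripper_width: 65.9
```

Run:
```python
from h import *
import pickle
env.grab_frame('wrist');env.grab_frame('wrist');w=snap('wrist','w16.png');s,Rm=st()
pickle.dump((w,s),open('w16.pkl','wb'))
H,S,V=hsv(w); m=roi(w,[488,196,74],50)&((H<16)|(H>172))&(S>80)&(V>40)
m=cv2.morphologyEx(m.astype(np.uint8),cv2.MORPH_CLOSE,np.ones((5,5))); e=edge_pts(m); print(e.min(0),e.max(0))
print('cup',sil(w,e,0,[(32,70),(32,74)],[488,196]))
```

```text
t 26.83 p [433.5 195.7 160.7] toolx ang -89.75 tilt [-0.018   0.0349 -0.9992] F [ 0.2  0.2 -1.7] w 65.9
[221.  84.] [300. 166.]
cup [4.88282067e+02 1.96107557e+02 1.02949232e+00 2.78582766e-01]
```

View pics/w16.png

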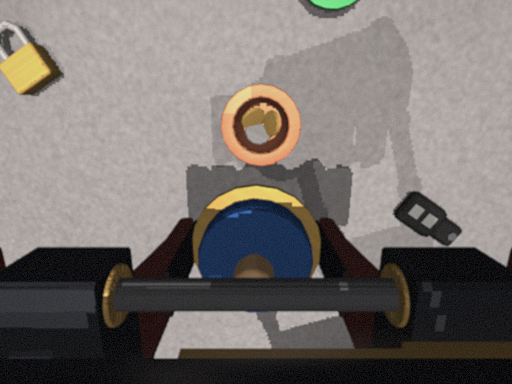

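```bash
cat > rimfit.py <<'E'
from h import *
def rimfit(w,s):
    Rm=R.from_quat(s['tcp_rot']).as_matrix()
    H,S,V=hsv(w); m=(S>90)&(V>25)&(((H>15)&(H<40))|((H>95)&(H<130))); m[:,:192]=0; m[:,322:]=0; m[262:]=0; m[:172]=0
    m=cv2.morphologyEx(m.astype(np.uint8),cv2.MORPH_CLOSE,np.ones((5,5)))
    e=edge_pts(m); e=e[(e[:,1]<240)&(e[:,1]>172)&(e[:,0]>193)&(e[:,0]<320)]; ax=-Rm[:,2]
    def res(x):
        return np.array([cv2.pointPolygonTest(hull(w,s['ee_pos']+Rm@x[:3],ax,[(34,0),(34,-5)]),(float(u),float(v)),True) for u,v in e])-.5
    r=least_squares(res,[.1,.1,-14],loss='soft_l1',diff_step=.1); print(len(e),r.x.round(2),(s['ee_pos']+Rm@r.x).round(1),np.abs(r.fun).mean())
    for y0 in (0.,1.,2.):
        print(y0,np.abs(least_squares(lambda a:res([a[0],y0,a[1]]),[.1,-14],diff_step=.1,loss='soft_l1').fun).mean())
    return s['ee_pos']+Rm@r.x
E
python3 - <<'E'
from rimfit import *
import pickle
w,s=pickle.load(open('w16.pkl','rb')); rimfit(w,s)
E
```

```text
148 [ -0.71   1.65 -16.92] [432.2 195.8 177.6] 0.37434491153169
0.0 0.7835023039933876
1.0 0.4493809504523133
2.0 0.39230096075549165
```

apply_moves(
  plan=[
    {"linear": [0,-0.5,0.2],"yaw": 0,"claw": 6},
    {"linear": [0,-0.9,0.4],"yaw": 0,"claw": 6},
    {"linear": [0,-1,0.5],"yaw": 0,"claw": 6},
    {"linear": [0,-1,0.6],"yaw": 0,"claw": 6},
    {"linear": [0,-0.8,0.6],"yaw": 0,"claw": 6},
    {"linear": [0,-0.5,0.5],"yaw": 0,"claw": 6},
    {"linear": [0,-0.2,0.3],"yaw": 0,"claw": 6},
    {"linear": [0,0,0.1],"yaw": 0,"claw": 6},
  ],
)

```text
clock: 27.5
ee_pos: [489.2, 193.3, 122.5]
tcp_rot: [-0.706, 0.708, 0.019, 0.005]
contact_force: [0.0, 0.3, -1.9]
gripper_width: 66.0
```

Run:
```python
from h import *
env.grab_frame('wrist');env.grab_frame('wrist');go([489.5,195.6,92])
```

```text
t 27.6 p [488.7 193.5 123.1] toolx ang -90.1 tilt [-0.0195  0.0333 -0.9993] F [-0.1 -0.  -1. ] w 66.2
tool shift cm [-0.11 -0.14  3.11]
```

apply_moves(
  plan=[
    {"linear": [-0.1,-0.08,0.7],"yaw": 0,"claw": 6},
    {"linear": [-0.08,-0.05,0.7],"yaw": 0,"claw": 6},
    {"linear": [0,0,0.6],"yaw": 0,"claw": 6},
    {"linear": [0,0,0.4],"yaw": 0,"claw": 6},
    {"linear": [0,0,0.2],"yaw": 0,"claw": 6},
    {"linear": [0,0,0.1],"yaw": 0,"claw": 6},
    {"linear": [0,0,0],"yaw": 0,"claw": 6},
    {"linear": [0,0,0],"yaw": 0,"claw": 6},
  ],
)

```text
clock: 28.27
ee_pos: [488.6, 197.1, 94.5]
tcp_rot: [0.707, -0.707, -0.018, -0.006]
contact_force: [-0.7, -0.6, -0.3]
gripper_width: 66.0
```

Run:
```python
from rimfit import *
w=snap('wrist','w17.png');p=env.grab_frame('side');go([489.5,195.6,82])
cv2.imwrite('pics/s17c.png',cv2.resize(p['pixels'][160:270,160:260,::-1],None,fx=5,fy=5,interpolation=2))
```

```text
t 28.37 p [488.7 197.1  94.7] toolx ang -90.02 tilt [-0.0175  0.0341 -0.9993] F [-0.2 -0.6 -1.9] w 65.7
tool shift cm [ 0.19 -0.1   1.26]
```

View pics/s17c.png

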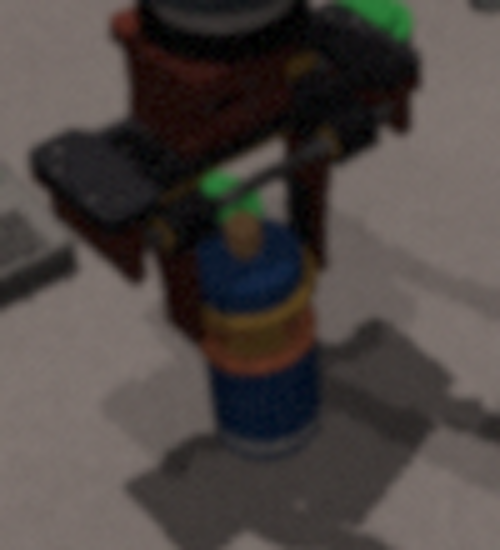

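View pics/w17.png

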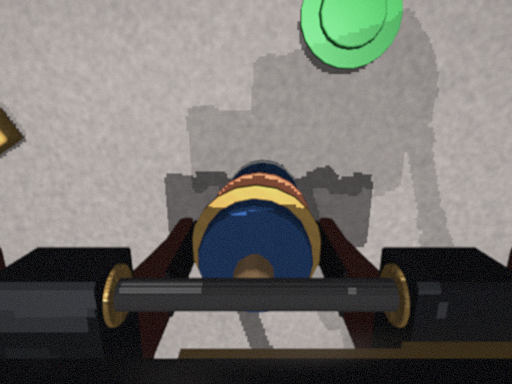

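apply_moves(
  plan=[
    {"linear": [0.08,-0.05,0.1],"yaw": 0,"claw": 6},
    {"linear": [0.06,-0.05,0.2],"yaw": 0,"claw": 6},
    {"linear": [0,0,0.25],"yaw": 0,"claw": 6},
    {"linear": [0,0,0.2],"yaw": 0,"claw": 6},
    {"linear": [0,0,0.15],"yaw": 0,"claw": 6},
    {"linear": [0,0,0.1],"yaw": 0,"claw": 6},
    {"linear": [0,0,0.05],"yaw": 0,"claw": 6},
    {"linear": [0,0,0],"yaw": 0,"claw": 6},
  ],
)

```text
clock: 29.03
ee_pos: [490.1, 195.9, 83.7]
tcp_rot: [-0.707, 0.707, 0.018, 0.006]
contact_force: [-0.1, -1.0, -1.0]
gripper_width: 66.3
```

Run:
```python
from rimfit import *
w=snap('wrist','w18.png');go([489.5,195.6,72])
```

```text
t 29.08 p [490.1 195.9  83.8] toolx ang -90.03 tilt [-0.0162  0.0345 -0.9993] F [-0.6  0.3 -1.6] w 66.1
tool shift cm [0.07 0.04 1.18]
```

apply_moves(
  plan=[
    {"linear": [0.02,0.03,0.1],"yaw": 0,"claw": 6},
    {"linear": [0.02,0.02,0.15],"yaw": 0,"claw": 6},
    {"linear": [0,0,0.15],"yaw": 0,"claw": 6},
    {"linear": [0,0,0.15],"yaw": 0,"claw": 6},
    {"linear": [0,0,0.15],"yaw": 0,"claw": 6},
    {"linear": [0,0,0.15],"yaw": 0,"claw": 6},
    {"linear": [0,0,0.1],"yaw": 0,"claw": 6},
    {"linear": [0,0,0],"yaw": 0,"claw": 6},
  ],
)

```text
clock: 29.75
ee_pos: [489.5, 195.9, 73.5]
tcp_rot: [-0.707, 0.707, 0.018, 0.007]
contact_force: [-0.9, -0.6, -1.9]
gripper_width: 66.3
```

Run:
```python
from rimfit import *
w=snap('wrist','w19.png');p=env.grab_frame('side');go([489.5,195.6,64.5])
cv2.imwrite('pics/s19c.png',cv2.resize(p['pixels'][160:270,160:260,::-1],None,fx=5,fy=5,interpolation=2))
```

```text
t 29.85 p [489.6 195.9  73.8] toolx ang -90.03 tilt [-0.0155  0.0347 -0.9993] F [-0.4  0.2 -1.7] w 66.2
tool shift cm [ 0.07 -0.01  0.92]
```

View pics/s19c.png

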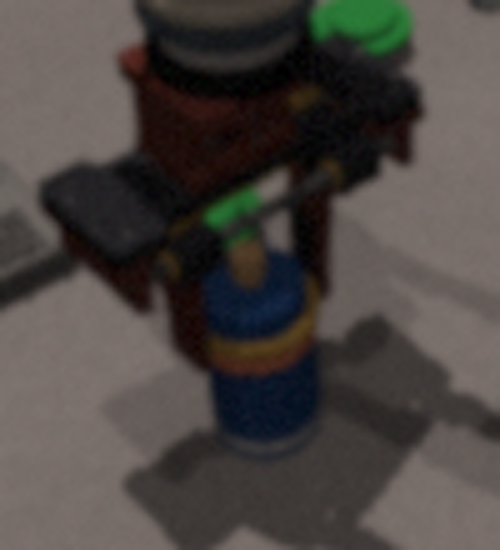

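View pics/w19.png

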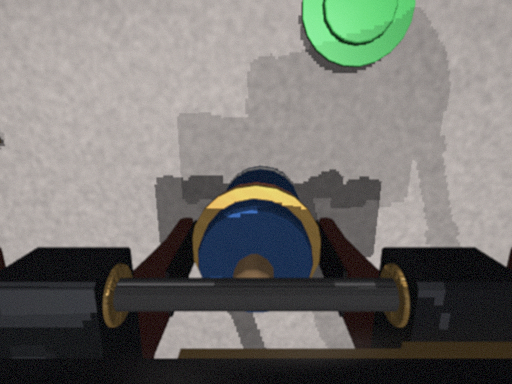

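apply_moves(
  plan=[
    {"linear": [0,0,0.08],"yaw": 0,"claw": 6},
    {"linear": [0,0,0.1],"yaw": 0,"claw": 6},
    {"linear": [0,0,0.1],"yaw": 0,"claw": 6},
    {"linear": [0,0,0.1],"yaw": 0,"claw": 6},
    {"linear": [0,0,0.1],"yaw": 0,"claw": 6},
    {"linear": [0,0,0.1],"yaw": 0,"claw": 6},
    {"linear": [0,0,0.08],"yaw": 0,"claw": 6},
    {"linear": [0,0,0],"yaw": 0,"claw": 6},
  ],
)

```text
clock: 30.52
ee_pos: [489.6, 196.3, 66.7]
tcp_rot: [-0.707, 0.707, 0.018, 0.007]
contact_force: [-1.0, 0.2, -2.1]
gripper_width: 65.8
```

Run:
```python
from h import *
st()
```

```text
t 30.52 p [489.6 196.3  66.7] toolx ang -90.03 tilt [-0.0151  0.0349 -0.9993] F [-1.   0.2 -2.1] w 65.8
```

apply_moves(
  plan=[
    {"linear": [0.02,0,0.06],"yaw": 0,"claw": 6},
    {"linear": [0.02,0,0.06],"yaw": 0,"claw": 6},
    {"linear": [0,0,0.06],"yaw": 0,"claw": 6},
    {"linear": [0,0,0.06],"yaw": 0,"claw": 6},
    {"linear": [0,0,0.06],"yaw": 0,"claw": 6},
    {"linear": [0,0,0.06],"yaw": 0,"claw": 6},
    {"linear": [0,0,0.06],"yaw": 0,"claw": 6},
    {"linear": [0,0,0],"yaw": 0,"claw": 6},
  ],
)

```text
clock: 31.18
ee_pos: [489.9, 195.9, 64.6]
tcp_rot: [-0.707, 0.707, 0.017, 0.008]
contact_force: [0.1, -0.0, -1.6]
gripper_width: 65.9
```

Run:
```python
from h import *
st()
```

```text
t 31.18 p [489.9 195.9  64.6] toolx ang -90.02 tilt [-0.0134  0.035  -0.9993] F [ 0.1 -0.  -1.6] w 65.9
```

apply_moves(
  plan=[
    {"linear": [0,0,0.1],"yaw": 0,"claw": 6},
    {"linear": [0,0,0.1],"yaw": 0,"claw": 6},
    {"linear": [0,0,0.1],"yaw": 0,"claw": 6},
    {"linear": [0,0,0.1],"yaw": 0,"claw": 6},
    {"linear": [0,0,0.1],"yaw": 0,"claw": 6},
    {"linear": [0,0,0.1],"yaw": 0,"claw": 6},
    {"linear": [0,0,0.1],"yaw": 0,"claw": 6},
    {"linear": [0,0,0.1],"yaw": 0,"claw": 6},
  ],
)

```text
clock: 31.85
ee_pos: [490.3, 196.0, 64.5]
tcp_rot: [0.707, -0.707, -0.016, -0.009]
contact_force: [-4.5, -1.1, 6.8]
gripper_width: 66.0
```

Run:
```python
from h import *
p=env.grab_frame('side');st()
cv2.imwrite('pics/s20c.png',cv2.resize(p['pixels'][160:270,160:260,::-1],None,fx=5,fy=5,interpolation=2))
```

```text
t 31.9 p [490.3 195.9  64.5] toolx ang -90.0 tilt [-0.0093  0.035  -0.9993] F [-4.4 -1.3  6.8] w 66.2
```

View pics/s20c.png

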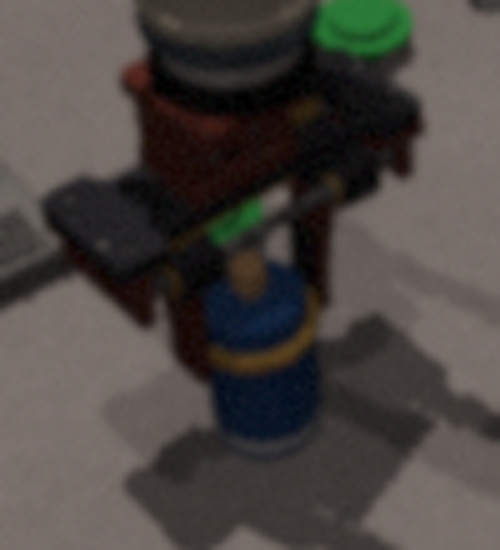

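apply_moves(
  force=10,
  plan=[
    {"linear": [0,0,0.15],"yaw": 0,"claw": 6},
    {"linear": [0,0,0.15],"yaw": 0,"claw": 6},
    {"linear": [0,0,0.15],"yaw": 0,"claw": 6},
    {"linear": [0,0,0.15],"yaw": 0,"claw": 6},
    {"linear": [0,0,0.15],"yaw": 0,"claw": 6},
    {"linear": [0,0,0.15],"yaw": 0,"claw": 6},
    {"linear": [0,0,0.15],"yaw": 0,"claw": 6},
    {"linear": [0,0,0.15],"yaw": 0,"claw": 6},
  ],
)

```text
clock: 32.57
ee_pos: [492.0, 196.1, 64.6]
tcp_rot: [0.707, -0.707, -0.013, -0.012]
contact_force: [-5.5, -2.9, 9.1]
gripper_width: 66.6
```

Run:
```python
from h import *
st()
```

```text
t 32.57 p [492.  196.1  64.6] toolx ang -89.95 tilt [-6.000e-04  3.590e-02 -9.994e-01] F [-5.5 -2.9  9.1] w 66.6
```

apply_moves(
  force=4,
  plan=[
    {"linear": [0,0.1,0.1],"yaw": 0,"claw": 6},
    {"linear": [0,0.1,0.1],"yaw": 0,"claw": 6},
    {"linear": [0,0.05,0.1],"yaw": 0,"claw": 6},
    {"linear": [0,0,0.1],"yaw": 0,"claw": 6},
    {"linear": [0,0,0.1],"yaw": 0,"claw": 6},
    {"linear": [0,0,0.1],"yaw": 0,"claw": 6},
    {"linear": [0,0,0],"yaw": 0,"claw": 6},
    {"linear": [0,0,0],"yaw": 0,"claw": 6},
  ],
)

```text
clock: 33.23
ee_pos: [492.3, 196.3, 63.3]
tcp_rot: [0.707, -0.707, -0.01, -0.016]
contact_force: [-1.2, -0.5, 2.7]
gripper_width: 66.9
```

Run:
```python
from h import *
w=snap('wrist','w21.png');p=env.grab_frame('side');st()
cv2.imwrite('pics/s21c.png',cv2.resize(p['pixels'][160:270,160:260,::-1],None,fx=5,fy=5,interpolation=2))
```

```text
t 33.33 p [492.3 196.3  63.3] toolx ang -89.97 tilt [ 0.0089  0.0371 -0.9993] F [-0.3 -1.3  2.6] w 66.4
```

View pics/s21c.png

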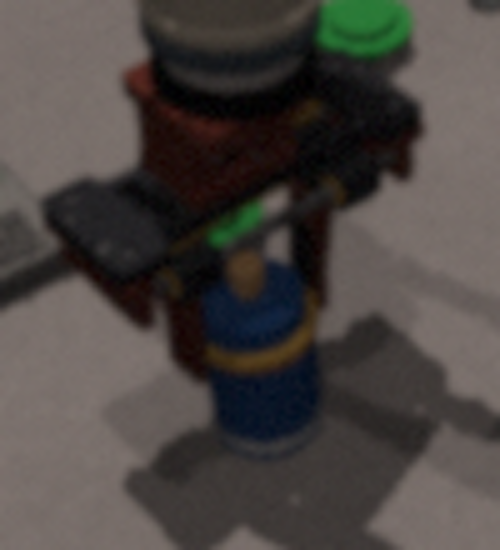

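View pics/w21.png

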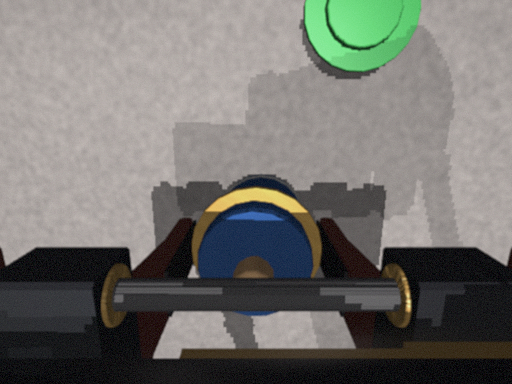

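apply_moves(
  plan=[
    {"linear": [0,0.05,0],"yaw": 0,"claw": 6.75},
    {"linear": [0,0.05,0],"yaw": 0,"claw": 6.8},
    {"linear": [0,0,0],"yaw": 0,"claw": 6.85},
    {"linear": [0,0,0],"yaw": 0,"claw": 6.95},
    {"linear": [0,0,0],"yaw": 0,"claw": 7.2},
    {"linear": [0,0,0],"yaw": 0,"claw": 7.8},
    {"linear": [0,0,0],"yaw": 0,"claw": 8.5},
    {"linear": [0,0,0],"yaw": 0,"claw": 8.5},
  ],
)

```text
clock: 34.0
ee_pos: [490.3, 196.6, 60.6]
tcp_rot: [0.707, -0.707, -0.011, -0.015]
contact_force: [0.6, -0.6, 0.5]
gripper_width: 84.5
```

Run:
```python
from h import *
w=snap('wrist','w22.png');p=env.grab_frame('side');st()
cv2.imwrite('pics/s22c.png',cv2.resize(p['pixels'][160:270,160:260,::-1],None,fx=5,fy=5,interpolation=2))
```

```text
t 34.1 p [490.3 196.6  60.6] toolx ang -89.96 tilt [ 0.006   0.0371 -0.9993] F [-0.1  0.3 -0.4] w 84.8
```

View pics/s22c.png

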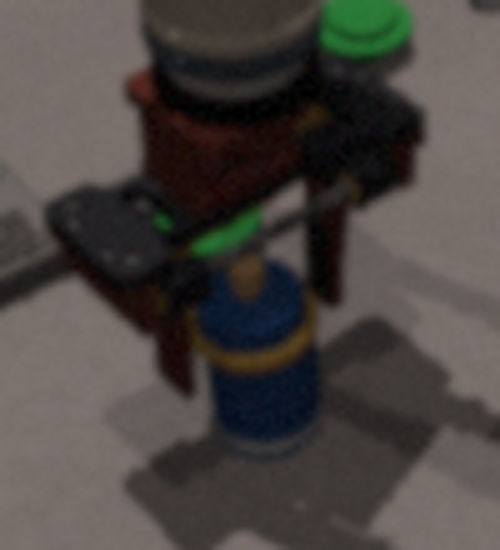

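View pics/w22.png

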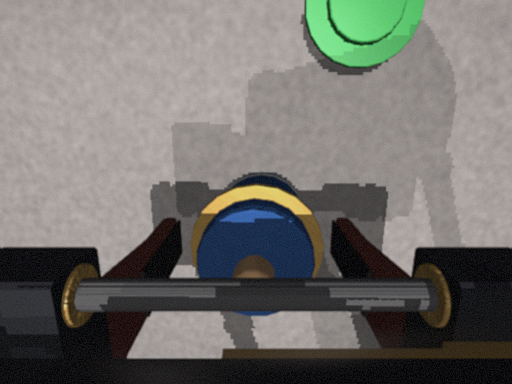

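apply_moves(
  plan=[
    {"linear": [0,0,-0.4],"yaw": 0,"claw": 8.78},
    {"linear": [0,0,-0.8],"yaw": 0,"claw": 8.78},
    {"linear": [0,0,-1.1],"yaw": 0,"claw": 8.78},
    {"linear": [0,0,-1.2],"yaw": 0,"claw": 8.78},
    {"linear": [0,0,-1.2],"yaw": 0,"claw": 8.78},
    {"linear": [0,0,-1.2],"yaw": 0,"claw": 8.78},
    {"linear": [0,0,-1.2],"yaw": 0,"claw": 8.78},
    {"linear": [0,0.3,-1],"yaw": 0,"claw": 8.78},
  ],
)

```text
clock: 34.77
ee_pos: [486.6, 193.1, 149.7]
tcp_rot: [0.707, -0.707, -0.011, -0.015]
contact_force: [-0.0, 0.3, 0.3]
gripper_width: 87.6
```

apply_moves(
  plan=[
    {"linear": [0,0.6,-1],"yaw": 0,"claw": 8.78},
    {"linear": [0,0.8,-0.8],"yaw": 0,"claw": 8.78},
    {"linear": [0,0.8,-0.6],"yaw": 0,"claw": 8.78},
    {"linear": [0,0.7,-0.4],"yaw": 0,"claw": 8.78},
    {"linear": [0,0.4,-0.2],"yaw": 0,"claw": 8.78},
    {"linear": [0,0.2,0],"yaw": 0,"claw": 8.78},
    {"linear": [0,0,0],"yaw": 0,"claw": 8.78},
    {"linear": [0,0,0],"yaw": 0,"claw": 8.78},
  ],
)

```text
clock: 35.43
ee_pos: [447.1, 192.2, 186.6]
tcp_rot: [0.707, -0.706, -0.01, -0.018]
contact_force: [-0.7, -0.4, -1.0]
gripper_width: 87.5
```

Run:
```python
from h import *
import pickle
env.grab_frame('wrist'); w=snap('wrist','w23.png');p=env.grab_frame('side');s,_=st(); pickle.dump((w,p,s),open('w23.pkl','wb'))
cv2.imwrite('pics/s23c.png',cv2.resize(p['pixels'][160:270,160:260,::-1],None,fx=5,fy=5,interpolation=2)); print(s['joint_pos'].round(3))
```

```text
t 35.58 p [447.4 192.1 186.3] toolx ang -89.93 tilt [ 0.0105  0.0386 -0.9992] F [-0.4  0.5 -0.1] w 87.9
[ 0.312 -0.243  1.612  0.034  1.75   1.888]
```

View pics/s23c.png

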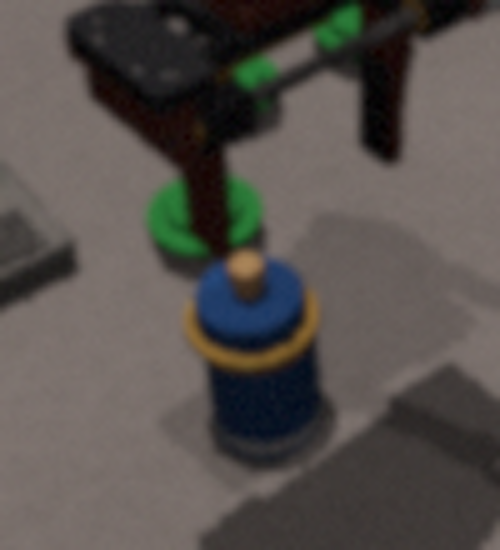

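View pics/w23.png

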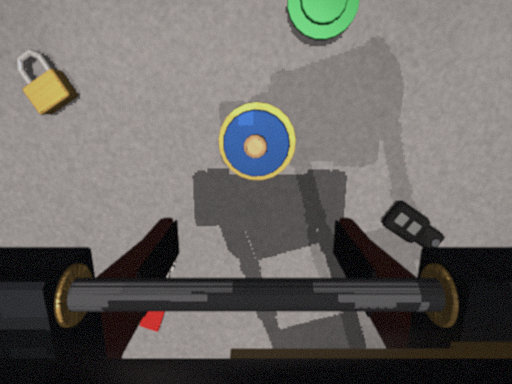

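Run:
```python
from h import *
import pickle
w,p,s=pickle.load(open('w23.pkl','rb'))
H,S,V=hsv(w)
m=roi(w,[488,196,79],50)&(S>90)&(((H>18)&(H<40))|((H>95)&(H<130))); e=edge_pts(cv2.morphologyEx(m.astype(np.uint8),cv2.MORPH_CLOSE,np.ones((5,5)))); print(e.min(0),e.max(0))
print('rim',sil(w,e,0,[(34,74),(34,79)],[488,196]))
for z in (74,79,84): print(z,fit(w,e,z))
m=roi(w,[488,196,116],14)&(H<25)&(S>40)&(V>80); k=edge_pts(m); print(k.min(0),k.max(0)); print('knob',sil(w,k,0,[(9,101),(9,116)],[488,196]))
for d in env.tip_of('outer_lid_knob',env.grab_frame('wrist'))[:1]: print(d)
```

```text
[218. 102.] [295. 180.]
rim [4.89930098e+02 1.96296770e+02 8.94871296e-01 2.72594174e-01]
74 [489.53145434 196.47106073  33.82783313]
79 [489.97204266 196.28869155  33.21200146]
84 [490.41263683 196.10631977  32.59617017]
[244. 135.] [266. 157.]
knob [4.89785221e+02 1.96258319e+02 1.20896313e+00 3.07667679e-01]
{'at': [488.4, 196.4, 109.5], 'confidence': 0.78}
```

apply_moves(
  plan=[
    {"linear": [0,0,0],"yaw": -0.06,"claw": 8.0},
    {"linear": [0,0,0],"yaw": -0.12,"claw": 7.0},
    {"linear": [0,0,0],"yaw": -0.125,"claw": 6.0},
    {"linear": [0,0,0],"yaw": -0.125,"claw": 5.0},
    {"linear": [0,0,0],"yaw": -0.125,"claw": 5},
    {"linear": [0,0,0],"yaw": -0.125,"claw": 5},
    {"linear": [0,0,0],"yaw": -0.125,"claw": 5},
    {"linear": [0,0,0],"yaw": -0.125,"claw": 5},
  ],
)

```text
clock: 36.35
ee_pos: [448.3, 191.6, 183.8]
tcp_rot: [0.95, -0.312, -0.003, -0.019]
contact_force: [-0.4, -0.5, -0.4]
gripper_width: 49.8
```

Run:
```python
from h import *
st()
```

```text
t 36.35 p [448.3 191.6 183.8] toolx ang -36.32 tilt [ 0.0063  0.0371 -0.9993] F [-0.4 -0.5 -0.4] w 49.8
```

apply_moves(
  plan=[
    {"linear": [0,0,0],"yaw": -0.12,"claw": 5.0},
    {"linear": [0,0,0],"yaw": -0.12,"claw": 5.0},
    {"linear": [0,0,0],"yaw": -0.1,"claw": 5.0},
    {"linear": [0,0,0],"yaw": -0.08,"claw": 5.0},
    {"linear": [0,0,0],"yaw": -0.05,"claw": 5},
    {"linear": [0,0,0],"yaw": -0.03,"claw": 5},
    {"linear": [0,0,0],"yaw": 0,"claw": 5},
    {"linear": [0,0,0],"yaw": 0,"claw": 5},
  ],
)

```text
clock: 37.02
ee_pos: [449.2, 191.2, 181.2]
tcp_rot: [0.998, -0.053, 0.0, -0.018]
contact_force: [0.2, 0.2, 0.1]
gripper_width: 49.8
```

Run:
```python
from h import *
env.grab_frame('wrist');go([489.5,196.3,135])
```

```text
t 37.07 p [449.2 191.1 181.2] toolx ang -6.06 tilt [ 0.0019  0.0355 -0.9994] F [ 0.6 -0.5  0.4] w 49.8
tool shift cm [ 3.96 -0.78  4.64]
```

apply_moves(
  plan=[
    {"linear": [0.5,-0.1,0.6],"yaw": -0.03,"claw": 5.0},
    {"linear": [0.8,-0.15,0.8],"yaw": -0.03,"claw": 5.0},
    {"linear": [0.9,-0.15,0.8],"yaw": -0.03,"claw": 5.0},
    {"linear": [0.7,-0.1,0.6],"yaw": 0,"claw": 5.0},
    {"linear": [0.5,-0.1,0.4],"yaw": 0,"claw": 5},
    {"linear": [0.3,0,0.2],"yaw": 0,"claw": 5},
    {"linear": [0.1,0,0],"yaw": 0,"claw": 5},
    {"linear": [0,0,0],"yaw": 0,"claw": 5},
  ],
)

```text
clock: 37.73
ee_pos: [489.8, 196.8, 146.2]
tcp_rot: [1.0, -0.01, 0.001, -0.018]
contact_force: [0.1, -0.4, 0.6]
gripper_width: 50.2
```

Run:
```python
from h import *
env.grab_frame('wrist');w=snap('wrist','w24.png');go([489.5,196.3,99.5])
```

```text
t 37.83 p [489.7 196.8 146.5] toolx ang -1.15 tilt [ 0.0026  0.0358 -0.9994] F [-0.  -0.1 -0.2] w 50.2
tool shift cm [-0.02  0.22  4.7 ]
```

View pics/w24.png

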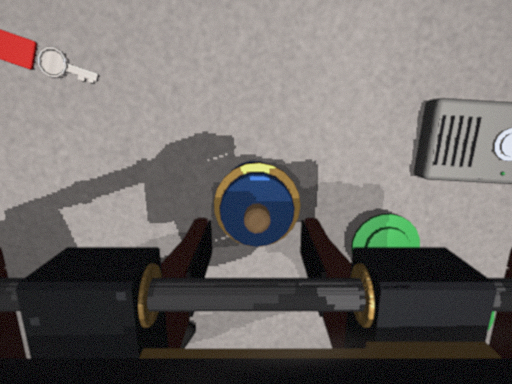

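apply_moves(
  plan=[
    {"linear": [0,0.08,0.5],"yaw": 0,"claw": 5.0},
    {"linear": [0,0.08,0.7],"yaw": 0,"claw": 5.0},
    {"linear": [0,0.04,0.7],"yaw": 0,"claw": 5.0},
    {"linear": [0,0,0.6],"yaw": 0,"claw": 5.0},
    {"linear": [0,0,0.5],"yaw": 0,"claw": 5},
    {"linear": [0,0,0.3],"yaw": 0,"claw": 5},
    {"linear": [0,0,0.1],"yaw": 0,"claw": 5},
    {"linear": [0,0,0],"yaw": 0,"claw": 5},
  ],
)

```text
clock: 38.5
ee_pos: [488.9, 196.0, 109.3]
tcp_rot: [1.0, -0.01, 0.001, -0.018]
contact_force: [0.4, -0.1, -0.3]
gripper_width: 49.8
```

Run:
```python
from h import *
env.grab_frame('wrist');go([489.5,196.3,99.5])
```

```text
t 38.55 p [488.9 196.  109.4] toolx ang -1.16 tilt [ 0.0034  0.0362 -0.9993] F [-0.1  0.1  0.2] w 49.9
tool shift cm [0.05 0.01 0.99]
```

apply_moves(
  plan=[
    {"linear": [0.03,0,0.15],"yaw": 0,"claw": 5.0},
    {"linear": [0.02,0,0.2],"yaw": 0,"claw": 5.0},
    {"linear": [0,0,0.2],"yaw": 0,"claw": 5.0},
    {"linear": [0,0,0.2],"yaw": 0,"claw": 4.5},
    {"linear": [0,0,0.15],"yaw": 0,"claw": 4},
    {"linear": [0,0,0.05],"yaw": 0,"claw": 3.5},
    {"linear": [0,0,0],"yaw": 0,"claw": 3},
    {"linear": [0,0,0],"yaw": 0,"claw": 2.8},
  ],
)

```text
clock: 39.22
ee_pos: [490.2, 196.6, 100.2]
tcp_rot: [1.0, -0.01, 0.002, -0.018]
contact_force: [-1.1, -0.0, -0.0]
gripper_width: 28.8
```

Run:
```python
from h import *
w=snap('wrist','w25.png');go([489.5,196.3,99.5])
```

```text
t 39.27 p [490.2 196.6 100.2] toolx ang -1.16 tilt [ 0.0054  0.0368 -0.9993] F [ 0.   0.2 -1. ] w 28.2
tool shift cm [-0.07  0.03  0.07]
```

View pics/w25.png

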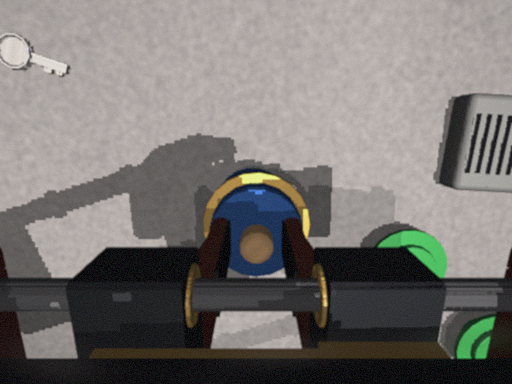

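apply_moves(
  force=15,
  plan=[
    {"linear": [-0.03,0,0],"yaw": 0,"claw": 2.4},
    {"linear": [0,0,0],"yaw": 0,"claw": 2.0},
    {"linear": [0,0,0],"yaw": 0,"claw": 1.2},
    {"linear": [0,0,0],"yaw": 0,"claw": 1.2},
    {"linear": [0,0,0],"yaw": 0,"claw": 1.2},
    {"linear": [0,0,0],"yaw": 0,"claw": 1.2},
    {"linear": [0,0,0],"yaw": 0,"claw": 1.2},
    {"linear": [0,0,0],"yaw": 0,"claw": 1.2},
  ],
)

```text
clock: 39.93
ee_pos: [490.0, 196.6, 100.4]
tcp_rot: [1.0, -0.01, 0.003, -0.018]
contact_force: [-0.2, 0.1, 0.1]
gripper_width: 17.5
```

Run:
```python
from h import *
w=snap('wrist','w26.png');st()
```

```text
t 39.98 p [490.  196.6 100.4] toolx ang -1.16 tilt [ 0.0058  0.0369 -0.9993] F [ 0.2 -0.1 -0.3] w 17.4
```

View pics/w26.png

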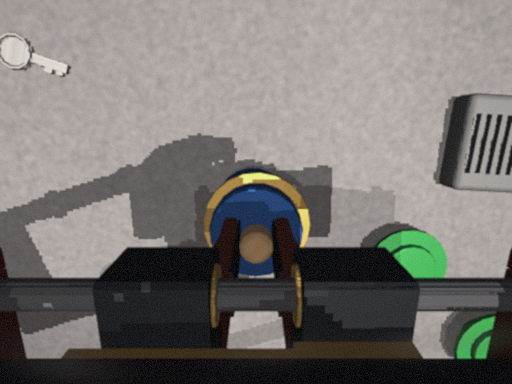

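apply_moves(
  plan=[
    {"linear": [0,0,-0.1],"yaw": 0,"claw": 1.2},
    {"linear": [0,-0.01,-0.2],"yaw": 0,"claw": 1.2},
    {"linear": [0,-0.01,-0.3],"yaw": 0,"claw": 1.2},
    {"linear": [0,-0.01,-0.3],"yaw": 0,"claw": 1.2},
    {"linear": [0,-0.01,-0.3],"yaw": 0,"claw": 1.2},
    {"linear": [0,-0.01,-0.3],"yaw": 0,"claw": 1.2},
    {"linear": [0,-0.01,-0.3],"yaw": 0,"claw": 1.2},
    {"linear": [0,-0.01,-0.3],"yaw": 0,"claw": 1.2},
  ],
)

```text
clock: 40.65
ee_pos: [489.5, 196.5, 123.0]
tcp_rot: [1.0, -0.01, 0.002, -0.018]
contact_force: [0.6, 0.5, -0.2]
gripper_width: 17.6
```

Run:
```python
from h import *
p=env.grab_frame('side');go([490,196.6,180])
cv2.imwrite('pics/s27c.png',cv2.resize(p['pixels'][140:260,150:270,::-1],None,fx=5,fy=5,interpolation=2))
```

```text
t 40.7 p [489.9 196.6 123.8] toolx ang -1.16 tilt [ 0.0059  0.0369 -0.9993] F [-0.3  0.1 -0.2] w 17.3
tool shift cm [ 0.04 -0.21 -5.61]
```

View pics/s27c.png

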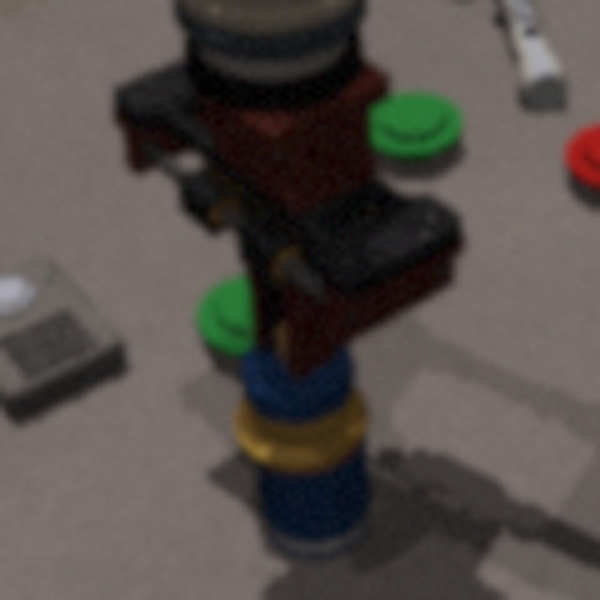

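The outer lid came off alone; the brass inner lid stays on the tin. Lifting on.

apply_moves(
  plan=[
    {"linear": [0,-0.02,-0.5],"yaw": 0,"claw": 1.2},
    {"linear": [0,-0.03,-0.8],"yaw": 0,"claw": 1.2},
    {"linear": [0,-0.03,-0.9],"yaw": 0,"claw": 1.2},
    {"linear": [0,-0.03,-0.9],"yaw": 0,"claw": 1.2},
    {"linear": [0,-0.03,-0.8],"yaw": 0,"claw": 1.2},
    {"linear": [0,-0.02,-0.6],"yaw": 0,"claw": 1.2},
    {"linear": [0,-0.01,-0.3],"yaw": 0,"claw": 1.2},
    {"linear": [0,0,-0.1],"yaw": 0,"claw": 1.2},
  ],
)

```text
clock: 41.37
ee_pos: [490.0, 196.6, 179.8]
tcp_rot: [1.0, -0.01, 0.004, -0.019]
contact_force: [-0.5, 0.2, -0.5]
gripper_width: 17.4
```

Run:
```python
from h import *
import pickle
for i in range(4): env.grab_frame('side')
w=snap('wrist','w28.png');p=env.grab_frame('side');s,_=st();t=env.grab_frame('top'); st()
pickle.dump((w,p,t,s),open('w28.pkl','wb'))
cv2.imwrite('pics/s28c.png',cv2.resize(p['pixels'][140:260,150:270,::-1],None,fx=5,fy=5,interpolation=2))
```

```text
t 41.67 p [489.4 196.4 178. ] toolx ang -1.16 tilt [ 0.0058  0.0369 -0.9993] F [-0.5 -0.1 -1. ] w 17.9
t 41.72 p [489.4 196.4 178. ] toolx ang -1.16 tilt [ 0.0058  0.0369 -0.9993] F [-0.2  0.2 -0.9] w 17.5
```

View pics/s28c.png

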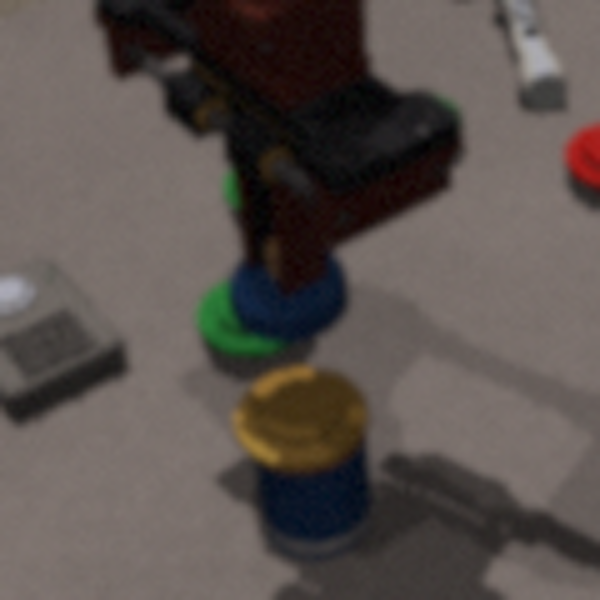

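View pics/w28.png

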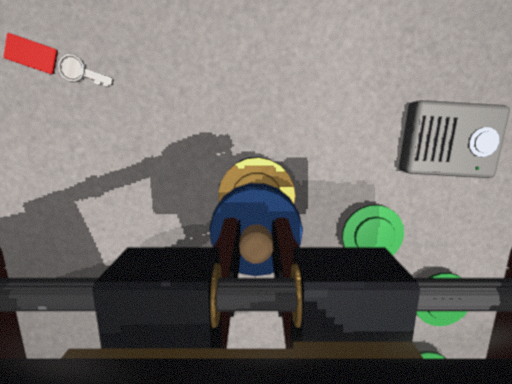

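Run:
```python
from h import *
print(env.hand_in()); st()
```

```text
the job is handed in; nothing more can be done
None
the job is handed in; nothing more can be done
```

The job is done and handed in at about 42 s of the 69 s allowed. The cup hangs in the tin and the inner lid sits home on it. The arm is holding the outer lid by its knob, alone, about 78 mm above where it was nested.

**What I did**
- I set the cup into the tin until it touched (about 5–8 N), then released it.
- I carried both lids together by the brass rim and lowered them until they touched at the expected height. I eased them home with at most about 9 N of vertical push and let go slowly.
- I then gripped the knob and lifted the outer lid straight up.

**What the checks showed**
- **Inner lid:** before the knob was gripped, the brass rim and the knob fitted their seated heights with axes agreeing to about 0.2 mm. The last side picture shows the brass lid flat on the tin, with the outer lid level by eye above it.
- **Bystanders:** the coloured look-alikes and the other things in view looked untouched.

**What was off**
- **Tool tilt:** the tool ended about 2° off vertical and could not be commanded straight. I turned the jaws so that this tilt lies about the jaw axis, so the lid was gripped as it sat and should hang level. I did not measure its level separately.
- **Lid side settling:** because of that tilt, one side of the inner lid may have settled up to about 2 mm as I let go.
- **Tin position:** two camera estimates, one from overhead and one from the wrist, agreed to about 1 mm. A side-camera fit was off by 4–5 mm, so I did not use it.
- **Tin shift:** the lid ended 2–3 mm from where I first measured the tin. That is mostly the fit's play; I did not measure the tin again at the end.

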